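# Load the sample changer of the analyser and start the run

## Robot

A 6-joint arm with a two-finger parallel gripper is mounted at the origin on the work surface. World frame = base frame: x ahead of the robot, y to its left, z up, the work surface at z = 0. Lengths are in m, angles in degrees, forces in N, time in s.
With the tool pointing down it reaches from about 0.25 to 0.725 m from the base axis. Payload 9.7 kg.
Tool frame: the origin (TCP) lies between the finger pads; the fingertips stand 11 mm ahead of it and the grasp point (between the pads) lies 8 mm behind it; z points along the fingers, x is the direction in which the jaws open and shut, and the axes are right-handed (so a half turn about z gives the same grasp; the last joint's range is limited). The gripper opens to 85 mm and grips with 20 to 120 N. Pads are 22 mm wide; open, the fingers measure 114 mm over their backs; the gripper's body (76 mm by 85 mm) begins 54 mm behind the grasp point. The pads swing forward as they close: fully open they stand 13 mm farther back than shut.
Start: joints at [-66.692, 4.979, 10.078, 95.1, 0, 90], TCP at [0.218, -0.505, 0.242] pointing down, gripper open.
Joint ranges: [-179.16, 179.16], [-48.56, 103.87], [-65.8, 70.77], [-126.05, 130.52], [-82.76, 87.17], [-180, 180]. Speed limits (degrees/s): [127.2, 127.2, 147.25, 180, 180, 180].

## Interface

Orientations are given as [roll, pitch, yaw] about the fixed x, y, z axes, in that order (R = Rz(yaw) Ry(pitch) Rx(roll)).
In Python, from workcell import get_obs, camera, job_done, spotter gives the robot as it stands.
- The arm moves only by the tool play_rows, never from a script. Its argument "rows" is a list of rows, each a list of 3 entries, a list of its own where there are three numbers: the closure, from 0 (fully open) to 1 (shut), then the shift along the tool's x, y, z in cm, then the turn, a rotation vector about the tool's x, y, z in degrees. In form: [[claw, [x, y, z], [wx, wy, wz]], ...]. A call has 1 to 12 rows; each row shifts and turns the pose as measured when the row begins, along the tool's axes as they then stand; what a row does not reach is not made up. A row lasts 1/10 s, in which the tool goes at most 50 mm and 8.59 degrees, less where a joint would pass 70% of its speed; a pose out of reach is approached as far as the arm can. A call is refused whole if a number of a shift passes 5 or a number of a turn 8.59, either way. A call with a gripper value outside its range is refused whole. The fingers move at their own pace and stop on an object; "newtons" is the grip in N (left out, the last holds). Time passes only in rows, so rows that do not move let the fingers close. It gives the time, the measured TCP pose, the force and the opening at its end, in the units of the state.
- get_obs(): the state, without advancing time (a new reading comes with each control period).
- camera(name): name is "side" or "top" or "wrist"; returns a dict with "img" (384x512x3 uint8, red, green, blue), "intrinsics" (3x3 intrinsics, pixels), "xyz" and "orientation" of the camera in the world. Camera axes: x right, y down, z forward; pixel columns grow to the right and rows downward; lengths in m; the calibration is good to about 2 mm. A picture is of the moment at which its call begins. There is no depth.
- job_done(): hands the job in, once; it reports no verdict.
Trained networks look in a picture, given as the dict that the camera call returned (one of the last four; its "shot" number tells which), for a name from the list of things; names that differ only in an ending like _2 or _b are one class to them, and where a whole thing is asked for, a point or a joint stands for the part that bears it (a point fixed in the world has none). Each returns a list of dicts, best first, with "confidence" (0 to 1); they miss things now and then, are a little off and sometimes report something else, mostly with a low value. They report only what shows in the picture. A call takes as long as a camera call. They do not tell look-alikes from the thing itself.
- spotter.spot_in(picture, thing): "point" ([x, y, z] in m, in world coordinates, good to about 4 mm: the middle of the surface that is visible of it).
- spotter.trace(picture, thing): "pixels" (384x512 bool, what is visible of it).
The state is a dict: "time": time; "q": joint angles; "qd": joint speeds; "joint_efforts": joint torques, N m; "ee_pos": TCP position; "tcp_rot": TCP orientation; "wrist_force": force on the tool from outside, world axes, zero at the start; "torque": the same for the moment, N m; "opening": finger opening in m.
Only numpy, scipy, OpenCV 4.12 (cv2) and the standard library are available. Lean on these libraries where they do the work, as an engineer would, in place of code of your own. Each camera call takes 0.05 s, during which the arm holds its last target.

## Task

Load the analyser for a run: drop the steel reference standard from under its dust cover into the wide pocket of the turntable and every sample cup on the blue mat into a sample pocket of its own, all standing upright on the pocket floors, and put the cover back on the standard's empty stand. Then turn the turntable by its handwheel until the standard is centred under the measuring head, and press the start key all the way down. Leave the other things on the bench where they are.

Things in the scene. Friction and masses are not known exactly. Their poses are not given: they have to be found in the camera images.
- standard: reference standard: a plain solid steel puck, 46 mm diameter, 34 mm high, about 0.4 kg; origin at the centre of its underside, z up along its axis. At the start it stands inside the stand's collar, under the cover
- stand: fixed stand of the standard: a black round foot, 80 mm diameter, 6 mm thick, with a collar 50 mm inside, 56 mm outside diameter, rising 6 mm above the foot; origin at the centre of the underside, on the mat. The blue mat is flat, 2 mm thick, fixed, and spans x 0.395 to 0.695, y 0.10 to 0.43 m
- cover: dust cover: see-through grey round cap, open below, 70 mm outside and 64 mm inside diameter, 47 mm high, about 0.1 kg, with a black knob of 20 mm diameter on top whose top is 71 mm above the rim (knob from 49 to 71 mm); origin at the centre of its lower rim, z up. At the start it stands on the stand's foot, round the collar, over the standard
- carousel (a joint): angle of the turntable about its vertical axis (rad, grows counter-clockwise seen from above; 0, or any whole turn, puts the wide pocket under the measuring head). Turns either way, travel -7 to 7. Friction of 0.22 N m (5 N at the handwheel rim) holds it where it is left
- handwheel (a point): black handwheel fixed on the turntable's hub (wheel and table turn as one): rim a round bar 12 mm thick, circle of 45 mm radius to the bar's centre line, hub 28 mm diameter, three 8 mm spokes at 0, 120, 240 degrees from its x axis. Origin on the axis at rim height, 120 mm above the bench, 64 mm above the pocket floors; z up; x (a spoke) points at the wide pocket
- pocket0 (a point): the wide pocket, for the standard: centre of its floor, 56 mm above the bench, 100 mm from the turntable's axis. A black collar ring 54 mm inside, 60 mm outside diameter, 16 mm deep, standing on the aluminium turntable (130 mm radius)
- pocket1 (a point): sample pocket 1: centre of its floor, like pocket0 but 44 mm inside and 50 mm outside diameter, 45 degrees counter-clockwise (from above) round the turntable from pocket0
- pocket2 (a point): sample pocket 2, as pocket1, 90 degrees from pocket0
- pocket3 (a point): sample pocket 3, as pocket1, 135 degrees from pocket0
- pocket4 (a point): sample pocket 4, as pocket1, 180 degrees from pocket0
- pocket5 (a point): sample pocket 5, as pocket1, 225 degrees from pocket0
- pocket6 (a point): sample pocket 6, as pocket1, 270 degrees from pocket0
- pocket7 (a point): sample pocket 7, as pocket1, 315 degrees from pocket0
- head (a point): point under the measuring head's nose at pocket-floor height, fixed to the instrument; its y axis points to the turntable's axis, 100 mm away. The grey head (44 mm wide, underside 112, top 160 mm above the bench) reaches over the turntable here from a white tower (170 mm high). Cups pass under it; a gripper cannot load pockets within 42 degrees of it
- start_key_top (a point): centre of the top of the start key, the round black push key (24 mm diameter, in a grey collar) on the instrument's front deck, about 63 mm above the bench; spring travel 6 mm, 5 N when fully down
- cup1: sample cup: round grey plastic cup with a white cap ring, 36 mm diameter (39 mm over the cap, the upper 12 mm), 34 mm high, closed, about 45 g, standing upright; origin at the centre of its underside, z up. May be absent
- cup2: sample cup, as cup1; may be absent
- cup3: sample cup, as cup1; may be absent
- cup4: sample cup, as cup1; may be absent
- cup5: sample cup, as cup1; may be absent
- jar: squat amber glass jar with white lid, 42 mm diameter, 48 mm high; not part of the job; origin at its underside
- label_roll: roll of paper labels, 54 mm diameter, 26 mm high, 26 mm hole; not part of the job; origin at its underside
- beaker: glass beaker, 68 mm wide, 85 mm high; not part of the job; origin at its underside
- scoop: steel scoop, 160 mm long, lying flat; not part of the job; origin at its underside
There are look-alikes about, which are no part of the job. Leave any yellow look-alike of the cover alone. Leave any green look-alike of the cup2 alone.

How it is judged:
By the outcome, as a careful person would: the job done as asked, in the order asked, and still so for the second after the job is handed in, with the robot touching nothing.
Of cup1, cup2, cup3, cup4, cup5 only 3 to 5 are there at a start; the rules pass over those that are not, and their reading is None.
At some moment in a run one of cup1, cup2, cup3, cup4, cup5 may be knocked a few centimetres aside while the robot is not near it.
It also fails if it takes over 210 s, if anything falls off the work surface, if the arm or the gripper's body presses on something with over 40 N, if the wrist force passes 120 N, or if a joint passes its speed limit or range.

## Working session

There is one attempt and no reset: what is moved stays moved. The work goes in short steps, Python scripts to look and compute and a tool call to move; the robot and the scene stay as the last step left them, time stands still between calls to the robot, and variables do not carry over. Pictures are saved under pics/ and viewed, and the job is handed in when it is done.

Besides the shell and the picture viewer there is one more tool, called after ">>>" as name(argument=value, ...), one argument or row to a line, values as JSON. play_rows: Moves the arm, as the interface text tells. Its arguments: {"type":"object","properties":{"rows":{"type":"array","items":{"type":"array"}},"newtons":{"type":"number"}},"required":["rows"]}

```bash
ls; mkdir -p pics; cat > h.py <<'E'
import numpy as np, cv2
from workcell import get_obs, camera, job_done, spotter
from scipy.spatial.transform import Rotation as R
def save(c,n,s=1.5,crop=None):
    im=c['img'][:,:,::-1]
    if crop: x0,y0,x1,y1=crop; im=im[y0:y1,x0:x1]
    s=min(800/im.shape[1],600/im.shape[0]) if s is None else s
    cv2.imwrite('pics/'+n+'.png',cv2.resize(im,None,fx=s,fy=s,interpolation=cv2.INTER_CUBIC))
def camR(c):
    o=np.array(c['orientation'])
    return o if o.shape==(3,3) else R.from_euler('xyz',o,degrees=True).as_matrix()
def ray(c,u,v,z):
    K=np.array(c['intrinsics']);d=camR(c)@np.linalg.inv(K)@[u,v,1];p=np.array(c['xyz'])
    return p+d*(z-p[2])/d[2]
def proj(c,P):
    K=np.array(c['intrinsics']);q=K@(camR(c).T@(np.array(P)-np.array(c['xyz'])));return q[:2]/q[2]
E
python3 - <<'E'
from h import *
o=get_obs();print({k:np.round(v,3) for k,v in o.items()})
for n in ['top','side','wrist']:
    c=camera(n);save(c,n+'0');print(n,c['xyz'],c['orientation'],c['intrinsics'][0][0], c['shot'])
    if n!='wrist':
        for t in ['standard','stand','cover','handwheel','pocket0','pocket1','start_key_top','cup1','jar','label_roll','beaker','scoop']:
            for r in spotter.spot_in(c,t): print(t,np.round(r['point'],3),round(r['confidence'],2),np.round(proj(c,r['point'])))
E
```

```text
pics
{'time': np.float64(0.0), 'q': array([-6.6693e+01,  5.0100e+00,  1.0035e+01,  9.5098e+01, -2.0000e-03,
        9.0001e+01]), 'qd': array([-0.06 ,  0.053, -0.05 , -0.004, -0.047,  0.046]), 'joint_efforts': array([ 0.0000e+00, -5.2039e+01,  4.6481e+01,  1.6000e-02, -0.0000e+00,
       -0.0000e+00]), 'ee_pos': array([ 0.218, -0.505,  0.242]), 'tcp_rot': array([ 1.79998e+02,  7.40000e-02, -6.66940e+01]), 'wrist_force': array([ 0.269, -0.129,  0.207]), 'torque': array([ 0.04 ,  0.011, -0.028]), 'opening': np.float64(0.085)}
top [0.49269755 0.05305568 1.10861116] [-177.59300025    0.40571589  -91.49775372] 357.6678432502283 1
cover [0.337 0.424 0.048] 0.77 [131. 262.]
cover [0.537 0.368 0.055] 0.75 [148. 193.]
cover [0.748 0.204 0.014] 0.56 [204. 124.]
cover [ 0.57  -0.115  0.057] 0.44 [311. 178.]
handwheel [ 0.573 -0.109  0.054] 0.81 [309. 177.]
pocket0 [ 0.568 -0.114  0.06 ] 0.92 [311. 179.]
pocket1 [ 0.568 -0.114  0.06 ] 0.92 [311. 179.]
start_key_top [ 0.493 -0.276  0.068] 0.52 [368. 203.]
cup1 [0.763 0.303 0.029] 0.73 [171. 119.]
cup1 [0.456 0.171 0.034] 0.64 [216. 219.]
cup1 [0.
[... 1169 characters left out ...]
4 [215. 284.]
cup1 [0.764 0.312 0.032] 0.62 [165. 297.]
cup1 [0.454 0.184 0.036] 0.59 [293. 259.]
cup1 [0.445 0.274 0.036] 0.59 [296. 289.]
cup1 [0.556 0.165 0.033] 0.53 [254. 251.]
cup1 [0.651 0.184 0.039] 0.48 [217. 254.]
jar [ 0.571 -0.098  0.053] 0.71 [256. 172.]
jar [0.362 0.206 0.045] 0.7 [330. 266.]
label_roll [0.559 0.264 0.032] 0.68 [250. 284.]
label_roll [ 0.573 -0.092  0.056] 0.55 [255. 173.]
label_roll [0.451 0.183 0.035] 0.2 [294. 258.]
beaker [0.664 0.368 0.052] 0.84 [201. 317.]
beaker [ 0.493 -0.27   0.069] 0.73 [285. 130.]
scoop [0.744 0.203 0.011] 0.88 [181. 264.]
wrist [ 0.28101365 -0.47719639  0.37370108] [ 1.64130889e+02 -3.49441588e-02 -6.67198316e+01] 317.279565973416 3
```

View pics/top0.png

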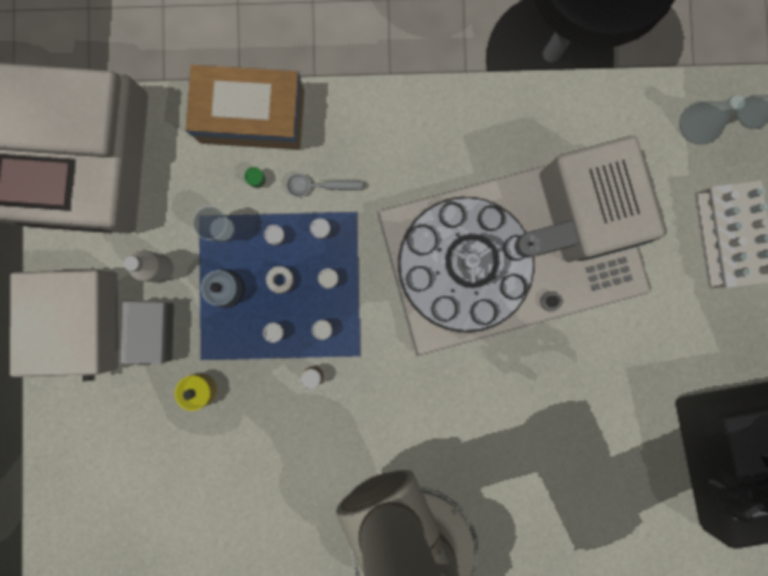

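View pics/side0.png

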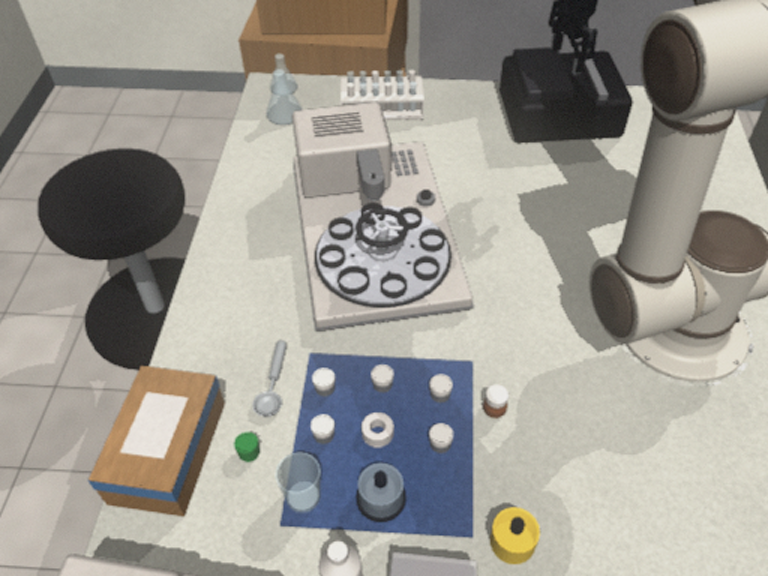

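View pics/wrist0.png

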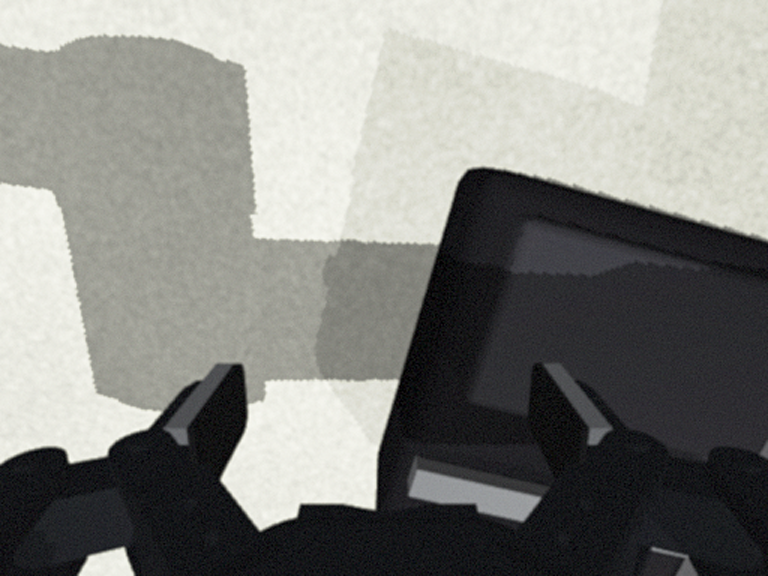

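Candidates (top picture, 768 px scale):
- Cups on the mat: (274,234), (320,228), (328,278), (274,332), (321,329).
- Not cups: green look-alike (255,177), jar (311,378), label roll (279,279).
- Covers: grey on the stand (220,288) is wanted. Yellow (193,392) is the look-alike.

Next come close crops and measurements.

```bash
python3 - <<'E'
from h import *
c=camera('top');save(c,'t1',None,(250,120,450,245));save(c,'t2',None,(120,130,250,270))
for P in [(0.573,-0.1,0.056)]: print(proj(c,P))
for t in ['cup1','cover','carousel','head','start_key_top','pocket0','handwheel']:
    for r in spotter.trace(c,t):
        m=r['pixels'];ys,xs=np.nonzero(m);print(t,round(r['confidence'],2),m.sum(),xs.mean().round(1),ys.mean().round(1),xs.min(),xs.max(),ys.min(),ys.max(), np.round(ray(c,xs.mean(),ys.mean(),0.036),4))
E
```

```text
[305.95968993 177.1015307 ]
cup1 0.71 163 212.6 151.6 206 219 145 158 [0.6592 0.1759 0.036 ]
cup1 0.69 138 169.3 117.3 163 176 111 123 [0.7672 0.305  0.036 ]
cup1 0.58 138 218.7 185.0 213 225 179 191 [0.5577 0.1598 0.036 ]
cup1 0.49 174 182.1 220.8 175 189 214 227 [0.4533 0.2719 0.036 ]
cup1 0.41 151 214.5 219.2 208 221 213 225 [0.4557 0.1747 0.036 ]
cover 0.68 530 129.9 260.5 117 144 248 273 [0.3391 0.4299 0.036 ]
cover 0.64 552 147.1 191.7 133 161 180 204 [0.5432 0.3756 0.036 ]
carousel 0.97 5952 310.1 175.6 267 355 132 219 [ 0.5788 -0.1156  0.036 ]
head 0.57 18018 349.0 163.5 252 443 90 236 [ 0.612  -0.2335  0.036 ]
start_key_top 0.18 5979 310.2 175.8 267 354 132 220 [ 0.5782 -0.1157  0.036 ]
pocket0 0.55 5927 310.1 175.6 267 354 132 219 [ 0.5787 -0.1154  0.036 ]
handwheel 0.64 5855 310.0 176.0 267 354 132 219 [ 0.5776 -0.1152  0.036 ]
```

View pics/t1.png

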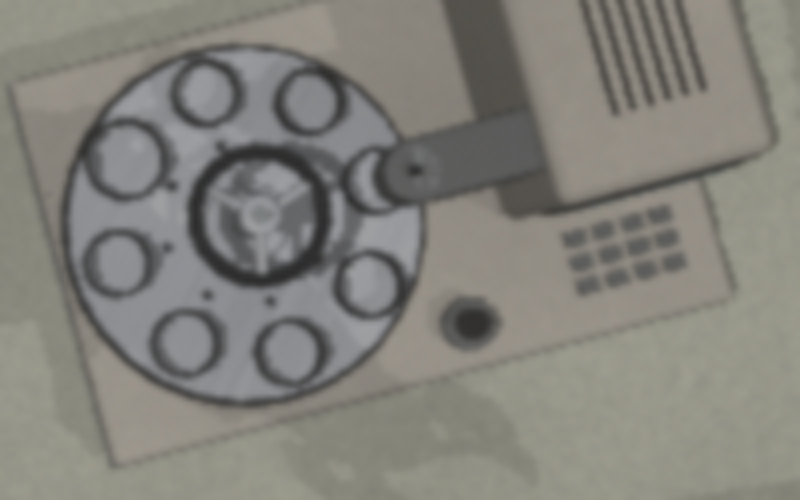

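View pics/t2.png

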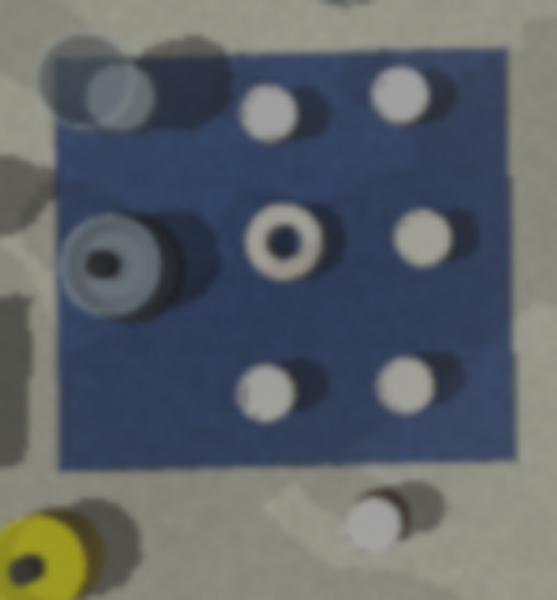

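```bash
cat > fit.py <<'E'
from h import *
from scipy.optimize import least_squares
def fitpk(c,pts,z=0.072,ids=range(8),ang0=None):
    W=np.array([ray(c,*p,z)[:2] for p in pts])
    ids=np.array(list(ids))
    f=lambda s:(np.c_[s[0]+.1*np.cos(s[2]+ids*np.pi/4),s[1]+.1*np.sin(s[2]+ids*np.pi/4)]-W).ravel()
    best=min((least_squares(f,[W[:,0].mean(),W[:,1].mean(),a]) for a in np.arange(0,6.3,.5)),key=lambda r:r.cost)
    return best.x,f(best.x).reshape(-1,2)
E
python3 - <<'E'
from fit import *
c=camera('top')
pts=np.array([(127,158),(119,263),(187,342),(291,350),(369,284),(378,180),(310,101),(206,93)])/4+[250,120]
# pixel centre shift of resize
pts=pts-0.5+0.125
i=[0,1,2,3,4,6,7]
s,r=fitpk(c,pts[i],0.072,i);print(s[:2],np.degrees(s[2]),'\n',np.round(r*1000,1))
for n,p,z in [('disc',(245,223),.056),('wheel',(260,215),.120),('nose',(412,178),.160),('armend',(535,145),.16),('key',(471,323),.063),('e1',(115,465),.05),('e2',(735,295),.05),('sp0',(218,190),.12),('spb',(263,270),.12),('sp3',(305,188),.12)]:
    w=ray(c,*(np.array(p)/4+[250,120]-.375),z);print(n,w.round(4), np.degrees(np.arctan2(w[1]-s[1],w[0]-s[0])).round(1))
w=ray(c,*(np.array((105,265))/600*140+[120,130]-.4),0.079);print('knob',w)
for n,p in [('A',(268,112)),('B',(401,95)),('C',(423,238)),('D',(265,392)),('E',(406,384))]:
    print(n,ray(c,*(np.array(p)/4.2857+[120,130]-.4),0.036).round(4))
E
```

```text
[ 0.57780071 -0.11468825] 61.17835285012945 
 [[-0.1  0.9]
 [ 0.2  1.2]
 [-1.1  0.9]
 [-1.8 -0.3]
 [-0.2 -2. ]
 [ 1.2 -0.6]
 [ 1.7  0. ]]
disc [ 0.5777 -0.1146  0.056 ] 148.1
wheel [ 0.5778 -0.115   0.12  ] -87.1
nose [ 0.5963 -0.2098  0.16  ] -79.0
armend [ 0.6161 -0.2922  0.16  ] -77.8
key [ 0.4997 -0.2756  0.063 ] -115.9
e1 [ 0.4022 -0.0141  0.05  ] 150.2
e2 [ 0.5153 -0.4748  0.05  ] -99.8
sp0 [ 0.596  -0.0865  0.12  ] 57.2
spb [ 0.5397 -0.1158  0.12  ] -178.4
sp3 [ 0.5957 -0.1467  0.12  ] -60.8
knob [0.54225156 0.37136308 0.079     ]
A [0.6491 0.2682 0.036 ]
B [0.6586 0.1742 0.036 ]
C [0.5574 0.161  0.036 ]
D [0.4525 0.2738 0.036 ]
E [0.4556 0.1751 0.036 ]
```

The crops show the wide pocket at about 61°, the head at about -77° and pocket 5 under the head. The five white-capped cups are at A–E. Now turning the wrist to yaw 0.

>>> play_rows(
  rows=[
    [0,[0,0,0],[0,0,-8.3]],
    [0,[0,0,0],[0,0,-8.3]],
    [0,[0,0,0],[0,0,-8.3]],
    [0,[0,0,0],[0,0,-8.3]],
    [0,[0,0,0],[0,0,-8.3]],
    [0,[0,0,0],[0,0,-8.3]],
    [0,[0,0,0],[0,0,-8.3]],
    [0,[0,0,0],[0,0,-8.3]],
  ],
)

```text
time: 2.6
ee_pos: [0.2176, -0.5051, 0.2423]
tcp_rot: [-180.0, -0.0, 1.9]
wrist_force: [0.5, 0.3, 0.1]
opening: 0.0856
```

>>> play_rows(
  rows=[
    [0,[1.8,-4.5,0],[0,0,1.9]],
    [0,[1.8,-4.5,0],[0,0,0]],
    [0,[1.8,-4.5,0],[0,0,0]],
    [0,[1.8,-4.5,0],[0,0,0]],
    [0,[1.8,-4.5,0],[0,0,0]],
    [0,[1.8,-4.5,0],[0,0,0]],
    [0,[1.8,-4.5,0],[0,0,0]],
    [0,[1.8,-4.5,0],[0,0,0]],
    [0,[1.8,-4.5,0],[0,0,0]],
    [0,[1.8,-4.5,0],[0,0,0]],
    [0,[1.8,-4.5,0],[0,0,0]],
    [0,[1.8,-4.5,0],[0,0,0]],
  ],
)

```text
time: 3.8
ee_pos: [0.4324, 0.0503, 0.2421]
tcp_rot: [-180.0, -0.4, -0.1]
wrist_force: [1.6, -1.5, 0.8]
opening: 0.0852
```

>>> play_rows(
  rows=[
    [0,[1.5,-4.4,0],[0,0,0]],
    [0,[1.5,-4.4,0],[0,0,0]],
    [0,[1.5,-4.4,0],[0,0,0]],
    [0,[1.5,-4.4,0],[0,0,0]],
    [0,[1.5,-4.4,0],[0,0,0]],
    [0,[1.5,-4.4,0],[0,0,0]],
    [0,[1.5,-4.4,0],[0,0,0]],
    [0,[0.3,-0.4,0],[0,0,0]],
  ],
)

```text
time: 4.6
ee_pos: [0.5426, 0.3821, 0.2406]
tcp_rot: [-180.0, -0.4, 0.2]
wrist_force: [-0.0, 0.1, -0.7]
opening: 0.0854
```

```bash
python3 - <<'E'
from h import *
o=get_obs();print(o['ee_pos'],o['tcp_rot'],o['time'])
c=camera('wrist');save(c,'w1',1.5);print(c['xyz'],c['orientation'])
print(proj(c,[.5423,.3714,.079]))
for r in spotter.spot_in(c,'cover')+spotter.spot_in(c,'stand'): print(r,proj(c,r['point']))
E
```

```text
[0.54256726 0.38213754 0.24055838] [-179.98248764   -0.42051539    0.23331396] 4.6
[0.54090947 0.45201952 0.37200554] [164.09967491  -0.46424041   0.20751246]
[256.89148285 188.0491382 ]
{'point': [0.3438, 0.4388, 0.047], 'confidence': 0.96} [ 56.64277261 113.64193066]
{'point': [0.5465, 0.3821, 0.0512], 'confidence': 0.83} [260.87380544 170.92597385]
{'point': [0.7617, 0.2296, 0.0075], 'confidence': 0.44} [424.77936027 278.64733427]
{'point': [0.5412, 0.4062, 0.0037], 'confidence': 0.71} [255.74945177 141.73773886]
{'point': [0.5567, 0.2662, 0.025], 'confidence': 0.57} [268.37049163 259.8959541 ]
```

View pics/w1.png

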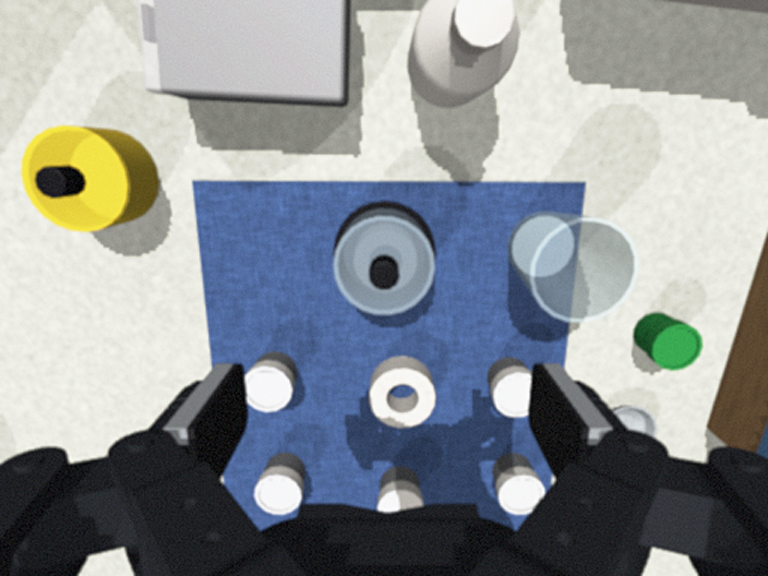

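```bash
python3 - <<'E'
from h import *
c=camera('wrist')
for n,p,z in [('knobtop',(384,266),.079),('coverlid',(384,263),.055),('A',(516,391),.036),('D',(268,387),.036),('B',(520,494),.036),('E',(279,492),.036),('stand',(384,254),.005),('matL',(193,181),.002),('matR',(585,182),.002)]:
    print(n,ray(c,p[0]/1.5-.2,p[1]/1.5-.2,z).round(4))
E
```

```text
knobtop [0.5411 0.3771 0.079 ]
coverlid [0.5412 0.3735 0.055 ]
A [0.6456 0.2651 0.036 ]
D [0.4501 0.2694 0.036 ]
B [0.6563 0.1682 0.036 ]
E [0.4527 0.1717 0.036 ]
stand [0.5413 0.3692 0.005 ]
matL [0.3957 0.4256 0.002 ]
matR [0.6961 0.4249 0.002 ]
```

```bash
python3 - <<'E'
from h import *
c=camera('top')
for p in [(57,56),(507,48),(515,460),(60,469)]: print(ray(c,*(np.array(p)/4.2857+[120,130]-.4),0.002).round(4))
# subpixel edges
im=c['img'].astype(float); b=im[:,:,2]-im[:,:,0]
def edge(prof): 
    d=np.abs(np.diff(prof)); i=d.argmax(); w=d[max(0,i-2):i+3]; return max(0,i-2)+ (w*np.arange(len(w))).sum()/w.sum()+.5
r=175; l=slice(120,150)
x=120+edge(b[200:204,120:150].mean(0)); print('left',x,ray(c,x,201.5,.002))
x=225+edge(b[160:164,225:250].mean(0)); print('right',x,ray(c,x,161.5,.002))
y=130+edge(b[130:155,195:200].mean(1)); print('top',y,ray(c,197,y,.002))
y=225+edge(b[225:250,160:164].mean(1)); print('bot',y,ray(c,161.5,y,.002))
E
```

```text
[0.6992 0.4282 0.002 ]
[0.6961 0.1002 0.002 ]
[0.3979 0.1018 0.002 ]
[0.3998 0.4296 0.002 ]
left 133.0418326693227 [0.51563232 0.42993146 0.002     ]
right 237.84108527131784 [0.63135833 0.10200999 0.002     ]
top 141.9505119453925 [0.69600162 0.2278508  0.002     ]
bot 238.96846846846847 [0.39778333 0.34336339 0.002     ]
```

>>> play_rows(
  rows=[
    [0,[-0.2,0.6,3.5],[0,0,0]],
    [0,[0,0,3.5],[0,0,0]],
    [0,[0,0,3],[0,0,0]],
    [0,[0,0,0],[0,0,0]],
  ],
)

```text
time: 5.25
ee_pos: [0.5419, 0.3652, 0.1482]
tcp_rot: [-179.6, -1.1, -0.3]
wrist_force: [-0.1, -0.1, 0.1]
opening: 0.0854
```

```bash
python3 - <<'E'
from h import *
o=get_obs();print(o['ee_pos'],o['tcp_rot'],o['time'])
c=camera('wrist');save(c,'w2',1.5)
for z in (.079,.057,.055): print(z,proj(c,[.540,.376,z])*1.5)
print(proj(c,o['ee_pos'])*1.5)
E
```

```text
[0.54188746 0.36524715 0.14821455] [-179.6113498    -1.07770439   -0.34883208] 5.25
0.079 [380.55527598 291.59132129]
0.057 [380.28847051 278.95149597]
0.055 [380.26662781 277.91670511]
[388.42000529 388.25750168]
```

View pics/w2.png

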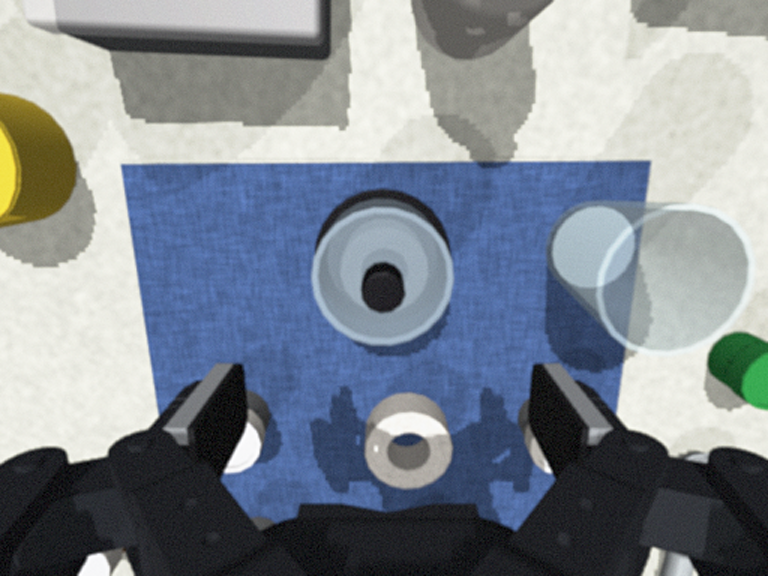

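```bash
cat >> h.py <<'E'
def shift(target,yaw=None,roll=180):
    "tool-axis shift in cm and turn (deg) to reach target pose (tool down, yaw)"
    o=get_obs();Rm=R.from_euler('xyz',o['tcp_rot'],degrees=True)
    t=Rm.inv().apply(np.array(target)-o['ee_pos'])*100
    y=o['tcp_rot'][2] if yaw is None else yaw
    w=(Rm.inv()*R.from_euler('xyz',[180,0,y],degrees=True)).as_rotvec(degrees=True)
    print('pose',o['ee_pos'].round(4),o['tcp_rot'].round(1),'t',round(o['time'],2),'SHIFT cm',t.round(2),'TURN',w.round(1))
E
python3 - <<'E'
from h import *
c=camera('wrist')
print(proj(c,[.540,.43,.002])*1.5,ray(c,383/1.5,162/1.5,.002),ray(c,383/1.5,290/1.5,.079))
shift([.540,.379,.1],0)
E
```

```text
[376.79628203 163.20615528] [0.5435539  0.43064281 0.002     ] [0.5420236  0.37647089 0.079     ]
pose [0.5433 0.3666 0.1531] [-179.4   -1.4   -0.3] t 5.35 SHIFT cm [-0.47 -1.19  5.31] TURN [-0.6 -1.4 -0.3]
```

>>> play_rows(
  rows=[
    [0.3,[-0.2,-0.5,0.5],[-0.6,-1.4,-0.3]],
    [0.3,[-0.1,-0.4,1.0],[0,0,0]],
    [0.3,[0,0,1.0],[0,0,0]],
    [0.3,[0,0,1.0],[0,0,0]],
    [0.3,[0,0,0.5],[0,0,0]],
    [0.3,[0,0,0],[0,0,0]],
    [0.3,[0,0,0],[0,0,0]],
  ],
)

```text
time: 6.05
ee_pos: [0.542, 0.3774, 0.1159]
tcp_rot: [-179.8, -0.2, -0.0]
wrist_force: [-0.2, -0.2, -0.0]
opening: 0.0598
```

```bash
python3 - <<'E'
from h import *
shift([.5415,.3765,.072],0)
c=camera('wrist');save(c,'w3',1.5);print(ray(c,382/1.5,162/1.5,.002))
shift([.5415,.3765,.072],0)
E
```

```text
pose [0.542  0.3774 0.1159] [-179.8   -0.2   -0. ] t 6.05 SHIFT cm [-0.07  0.1   4.39] TURN [-0.2 -0.2 -0. ]
[0.53960872 0.44219528 0.002     ]
pose [0.5421 0.3774 0.116 ] [-179.8   -0.2   -0. ] t 6.1 SHIFT cm [-0.07  0.1   4.4 ] TURN [-0.2 -0.2 -0. ]
```

View pics/w3.png

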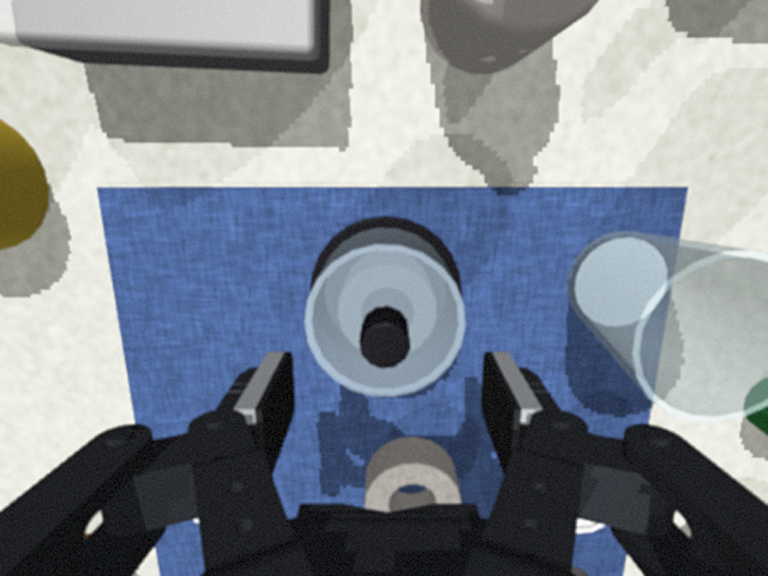

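```bash
python3 - <<'E'
from h import *
c=camera('wrist')
f=lambda u,v,z:print((u,v),ray(c,u/1.5-.17,v/1.5-.17,z).round(4))
f(384,188,.002);f(98,187,.002);f(687,187,.002);f(384,345,.079);f(386,218,.008);f(311,280,.008);f(462,280,.008);f(385,244,.055);f(385,394,.055);f(305,320,.055);f(465,320,.055)
E
```

```text
(384, 188) [0.5405 0.4296 0.002 ]
(98, 187) [0.396  0.4302 0.002 ]
(687, 187) [0.6943 0.4299 0.002 ]
(384, 345) [0.5405 0.3762 0.079 ]
(386, 218) [0.5414 0.4152 0.008 ]
(311, 280) [0.5023 0.383  0.008 ]
(462, 280) [0.581  0.3828 0.008 ]
(385, 244) [0.541  0.4107 0.055 ]
(385, 394) [0.5408 0.3425 0.055 ]
(305, 320) [0.5066 0.3778 0.055 ]
(465, 320) [0.5752 0.3776 0.055 ]
```

>>> play_rows(
  rows=[
    [0.45,[-0.1,0.1,1.2],[0,0,0]],
    [0.45,[0,0,1.2],[0,0,0]],
    [0.45,[0,0,1.2],[0,0,0]],
    [0.45,[0,0,0.8],[0,0,0]],
    [0.45,[0,0,0.2],[0,0,0]],
    [1,[0,0,0],[0,0,0]],
    [1,[0,0,0],[0,0,0]],
    [1,[0,0,0],[0,0,0]],
    [1,[0,0,0],[0,0,0]],
    [1,[0,0,0],[0,0,0]],
    [1,[0,0,0],[0,0,0]],
  ],
  newtons=40,
)

```text
time: 7.25
ee_pos: [0.5414, 0.3768, 0.0675]
tcp_rot: [-179.7, -0.3, -0.0]
wrist_force: [-0.2, -0.1, -1.1]
opening: 0.0186
```

>>> play_rows(
  rows=[
    [1,[0,0,-1.5],[0,0,0]],
    [1,[0,0,-2],[0,0,0]],
    [1,[0,0,-2],[0,0,0]],
    [1,[-0.5,0,-1.2],[0,0,0]],
    [1,[-2.5,0,0],[0,0,0]],
    [1,[-3,0,0],[0,0,0]],
    [1,[-2.5,0,0],[0,0,0]],
    [1,[-1.2,0,0],[0,0,0]],
    [1,[-0.3,0,0],[0,0,0]],
    [1,[0,0,0],[0,0,0]],
    [1,[0,0,0],[0,0,0]],
  ],
)

```text
time: 8.35
ee_pos: [0.4383, 0.3766, 0.1433]
tcp_rot: [-179.6, -0.5, -0.1]
wrist_force: [-0.2, -0.6, -0.8]
opening: 0.0187
```

```bash
python3 - <<'E'
from h import *
shift([.44,.3765,.0615],0)
c=camera('wrist');save(c,'w4',1.5)
shift([.44,.3765,.0615],0)
E
```

```text
pose [0.4383 0.3766 0.1433] [-1.796e+02 -5.000e-01 -1.000e-01] t 8.35 SHIFT cm [0.1  0.08 8.18] TURN [-0.4 -0.5 -0.1]
pose [0.4384 0.3766 0.1433] [-1.796e+02 -5.000e-01 -1.000e-01] t 8.4 SHIFT cm [0.09 0.07 8.18] TURN [-0.4 -0.5 -0.1]
```

View pics/w4.png

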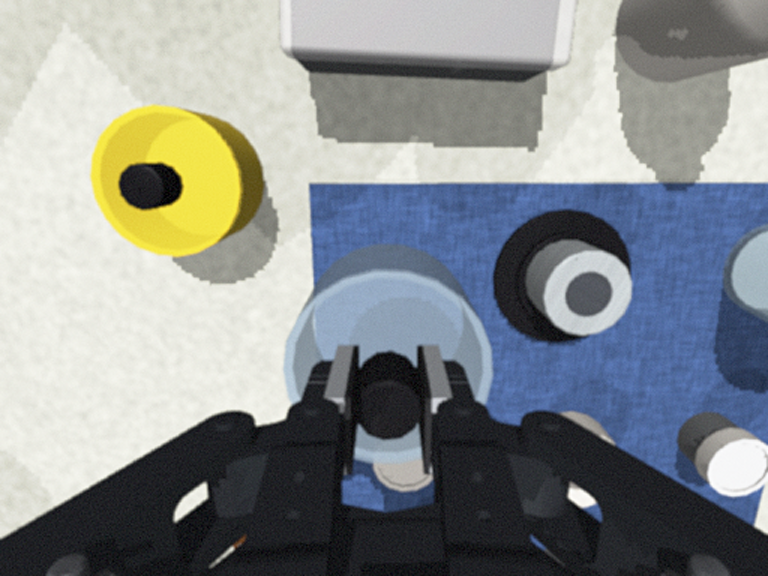

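>>> play_rows(
  rows=[
    [1,[0.1,0.1,1.5],[-0.4,-0.5,-0.1]],
    [1,[0,0,2],[0,0,0]],
    [1,[0,0,2],[0,0,0]],
    [1,[0,0,1.5],[0,0,0]],
    [1,[0,0,0.7],[0,0,0]],
    [1,[0,0,0],[0,0,0]],
    [1,[0,0,0.2],[0,0,0]],
    [1,[0,0,0.1],[0,0,0]],
    [1,[0,0,0],[0,0,0]],
  ],
)

```text
time: 9.3
ee_pos: [0.4429, 0.3747, 0.0604]
tcp_rot: [-180.0, 0.2, -0.2]
wrist_force: [0.8, -0.5, -0.8]
opening: 0.0185
```

>>> play_rows(
  rows=[
    [0.4,[0,0,0],[0,0,0]],
    [0.4,[0,0,0],[0,0,0]],
    [0.4,[0,0,0],[0,0,0]],
    [0.3,[0,0,-1],[0,0,0]],
    [0.2,[0,0,-2],[0,0,0]],
    [0.15,[0,0,-3],[0,0,0]],
    [0.15,[3,0,-2.5],[0,0,0]],
    [0.15,[4,0,0],[0,0,0]],
    [0.15,[2,0,0],[0,0,0]],
    [0.15,[0.5,0.5,0],[0,0,0]],
    [0.15,[0,0,0],[0,0,0]],
    [0.15,[0,0,0],[0,0,0]],
  ],
)

```text
time: 10.5
ee_pos: [0.541, 0.3686, 0.1509]
tcp_rot: [180.0, 0.2, -0.1]
wrist_force: [0.1, 0.5, 0.7]
opening: 0.0725
```

```bash
python3 - <<'E'
from h import *
c=camera('wrist');save(c,'w5',1.5)
shift([.541,.3755,.038],0)
for z in (.042,.008): print(proj(c,[.541,.3755,z])*1.5)
E
```

```text
pose [0.5408 0.3686 0.151 ] [ 1.8e+02  2.0e-01 -1.0e-01] t 10.55 SHIFT cm [ 0.06 -0.69 11.3 ] TURN [ 0.   0.2 -0.1]
[388.48638705 276.00265146]
[388.51814665 261.39144989]
```

View pics/w5.png

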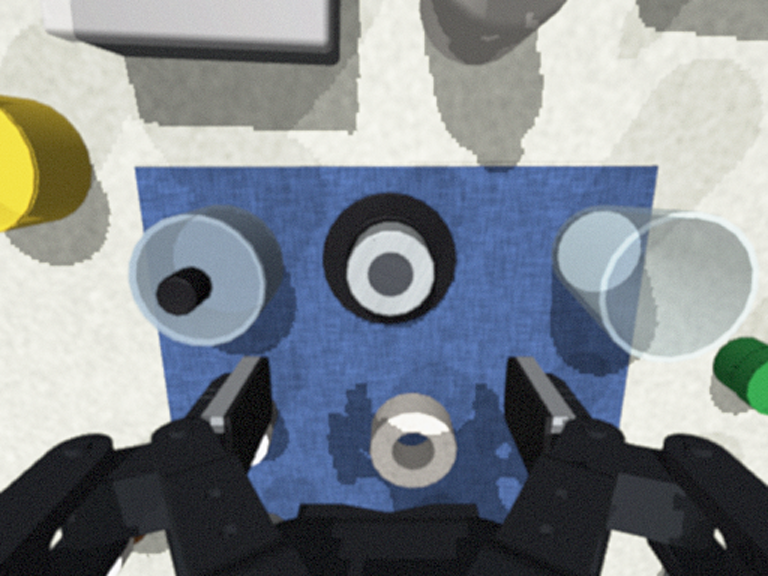

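>>> play_rows(
  rows=[
    [0.15,[0.1,-0.7,2],[0,0,0]],
    [0.15,[0,0,2.5],[0,0,0]],
    [0.15,[0,0,2.5],[0,0,0]],
    [0.15,[0,0,2],[0,0,0]],
    [0.15,[0,0,1],[0,0,0]],
    [0.15,[0,0,0.3],[0,0,0]],
    [0.15,[0,0,0],[0,0,0]],
    [0.15,[0,0,0],[0,0,0]],
  ],
)

```text
time: 11.35
ee_pos: [0.536, 0.3777, 0.0487]
tcp_rot: [-179.9, 0.1, 0.2]
wrist_force: [0.4, 0.0, -0.6]
opening: 0.0728
```

```bash
python3 - <<'E'
from h import *
shift([.542,.376,.036],0)
E
```

```text
pose [0.536  0.3777 0.0487] [-1.799e+02  1.000e-01  2.000e-01] t 11.35 SHIFT cm [0.6  0.18 1.27] TURN [-0.1  0.1  0.2]
```

>>> play_rows(
  rows=[
    [0.15,[0.6,0.2,0.4],[0,0,0]],
    [0.15,[0,0,0.5],[0,0,0]],
    [0.15,[0,0,0.3],[0,0,0]],
    [0.15,[0,0,0],[0,0,0]],
    [0.15,[0,0,0],[0,0,0]],
  ],
)

```text
time: 11.85
ee_pos: [0.5439, 0.3762, 0.0383]
tcp_rot: [-179.8, -0.1, 0.2]
wrist_force: [0.8, -0.1, 0.2]
opening: 0.0725
```

```bash
python3 - <<'E'
from h import *
shift([.542,.376,.036],0)
E
```

```text
pose [0.5439 0.3762 0.0383] [-1.798e+02 -1.000e-01  2.000e-01] t 11.85 SHIFT cm [-0.19  0.02  0.23] TURN [-0.2 -0.1  0.2]
```

>>> play_rows(
  rows=[
    [0.15,[-0.2,0,0.2],[0,0,0]],
    [0.15,[0,0,0],[0,0,0]],
    [1,[0,0,0],[0,0,0]],
    [1,[0,0,0],[0,0,0]],
    [1,[0,0,0],[0,0,0]],
    [1,[0,0,0],[0,0,0]],
    [1,[0,0,0],[0,0,0]],
    [1,[0,0,0],[0,0,0]],
  ],
  newtons=70,
)

```text
time: 12.65
ee_pos: [0.5421, 0.3764, 0.037]
tcp_rot: [-179.8, -0.2, 0.2]
wrist_force: [-0.4, 0.5, 0.9]
opening: 0.0429
```

>>> play_rows(
  rows=[
    [1,[0,0,-1],[0,0,0]],
    [1,[0,0,-2],[0,0,0]],
    [1,[0,0,-3],[0,0,0]],
    [1,[0,0,-4],[0,0,0]],
    [1,[0,0,-4],[0,0,0]],
    [1,[0,0,-4],[0,0,0]],
    [1,[0,0,0],[0,0,0]],
    [1,[0,0,0],[0,0,0]],
  ],
)

```text
time: 13.45
ee_pos: [0.5386, 0.3739, 0.2198]
tcp_rot: [179.9, 0.5, 0.2]
wrist_force: [-0.9, 1.0, -5.4]
opening: 0.0428
```

```bash
python3 - <<'E'
from h import *
c=camera('wrist');save(c,'w6',1.5)
a=np.radians(61.2);P=[.576+.1*np.cos(a),-.1155+.1*np.sin(a),.2];print(P)
shift(P,0);print(get_obs()['wrist_force'],get_obs()['opening'])
o=get_obs()
E
```

```text
[np.float64(0.6241753674101714), np.float64(-0.02786933199561363), 0.2]
pose [0.5386 0.3739 0.2202] [179.9   0.4   0.2] t 13.5 SHIFT cm [ 8.46 40.2   2.04] TURN [0.1 0.4 0.2]
[-0.30672801 -1.11795564 -4.1142966 ] 0.04340821344938247
```

View pics/w6.png

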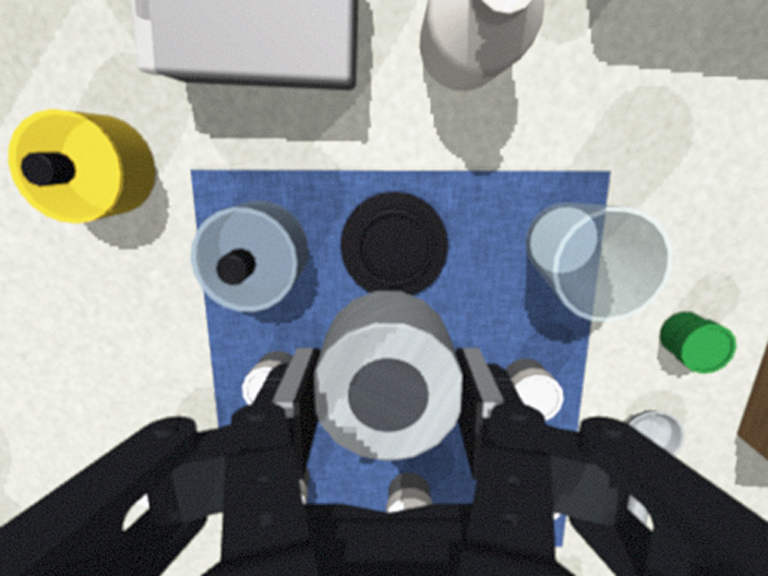

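>>> play_rows(
  rows=[
    [1,[0.7,3,0],[0,0,0]],
    [1,[0.8,4.5,0],[0,0,0]],
    [1,[0.8,4.5,0],[0,0,0]],
    [1,[0.8,4.5,0],[0,0,0]],
    [1,[0.8,4.5,0],[0,0,0]],
    [1,[0.8,4.5,0],[0,0,0]],
    [1,[0.8,4.5,0],[0,0,0]],
    [1,[0.8,4.5,0],[0,0,0]],
    [1,[0.8,4.5,0],[0,0,0]],
    [1,[0.8,4.5,0],[0,0,0]],
    [1,[0.3,2,0],[0,0,0]],
    [1,[0,0,0],[0,0,0]],
  ],
)

```text
time: 14.7
ee_pos: [0.6168, -0.0981, 0.1948]
tcp_rot: [179.6, 2.4, 0.4]
wrist_force: [-1.0, -0.4, -5.3]
opening: 0.0427
```

>>> play_rows(
  rows=[
    [1,[0,0,0],[0,0,0]],
    [1,[0,0,0],[0,0,0]],
    [1,[0,0,0],[0,0,0]],
  ],
)

```text
time: 15.0
ee_pos: [0.6154, -0.0965, 0.1914]
tcp_rot: [179.7, 2.7, 0.4]
wrist_force: [-0.7, 1.0, -4.9]
opening: 0.0431
```

```bash
python3 - <<'E'
from h import *
c=camera('wrist');save(c,'w7',1.5)
P=[.6242,-.0279,.2]
shift(P,0)
for k in range(8):
    a=np.radians(61.2+45*k);print(k,proj(c,[.576+.1*np.cos(a),-.1155+.1*np.sin(a),.072])*1.5)
E
```

```text
pose [ 0.6154 -0.0963  0.1915] [179.7   2.7   0.4] t 15.05 SHIFT cm [ 0.89 -6.83 -0.93] TURN [0.3 2.7 0.4]
0 [417.21409995 152.17725628]
1 [267.41822967 133.85367377]
2 [163.88171083 226.10473591]
3 [165.99188324 355.11499685]
4 [253.86109823 446.16290812]
5 [376.91753407 462.17142993]
6 [479.46971263 395.2768261 ]
7 [503.88695687 268.57988447]
```

View pics/w7.png

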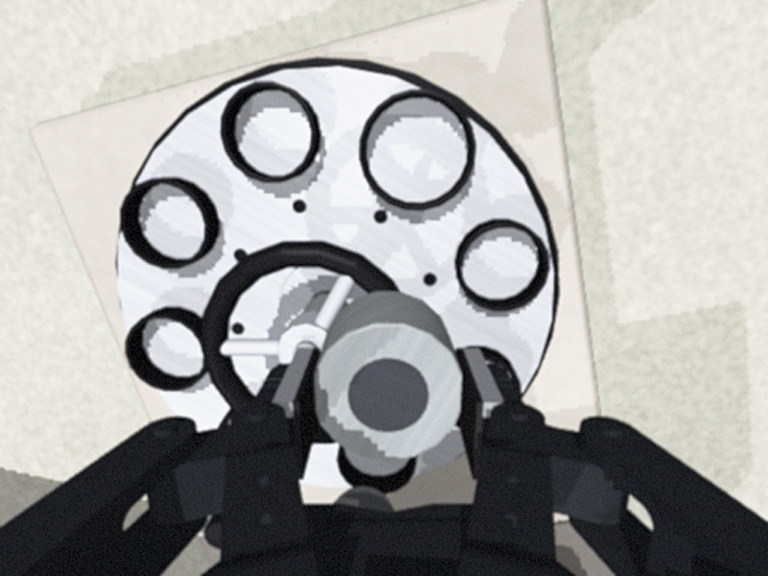

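```bash
python3 - <<'E'
from fit import *
c=camera('wrist')
im=cv2.cvtColor(c['img'],cv2.COLOR_RGB2GRAY)
pts=np.array([(417,151),(271,132),(169,222),(172,348),(502,264)])/1.5-.17
s,r=fitpk(c,pts,.072,[0,1,2,3,7]);print(s[:2],np.degrees(s[2]),np.round(r*1000,1))
w=ray(c,*(np.array((302,345))/1.5),.12);print('hub',w)
E
```

```text
[ 0.57738725 -0.11307735] 421.1164613644896 [[ 1.8  1.5]
 [-0.2  1.3]
 [-1.5  0. ]
 [-2.7 -2.3]
 [ 2.7 -0.5]]
hub [ 0.57226925 -0.1138307   0.12      ]
```

```bash
python3 - <<'E'
from fit import *
c=camera('wrist');save(c,'w8',None,(60,30,370,270))
pts=np.array([(417,151),(271,132),(169,222),(172,348),(502,264)])/1.5-.17
W=np.array([ray(c,*p,.072)[:2] for p in pts]);ids=np.array([0,1,2,3,7])
f=lambda s:(np.c_[s[0]+s[3]*np.cos(s[2]+ids*np.pi/4),s[1]+s[3]*np.sin(s[2]+ids*np.pi/4)]-W).ravel()
r=least_squares(f,[.577,-.113,1.07,.1]);print(r.x,np.degrees(r.x[2]),np.round(r.fun*1000,1))
# overlay model rings at z .072, candidate axis
im=c['img'][:,:,::-1].copy();im=cv2.resize(im,None,fx=2.5,fy=2.5)
def ring(cx,cy,rad,z,col):
    t=np.linspace(0,2*np.pi,60);P=np.array([proj(c,[cx+rad*np.cos(a),cy+rad*np.sin(a),z]) for a in t])
    cv2.polylines(im,[((P+.5)*2.5-.5).astype(int)],True,col,1)
ax=(.5765,-.1145);A=np.radians(61.2)
for k in range(8):
    a=A+k*np.pi/4;x,y=ax[0]+.1*np.cos(a),ax[1]+.1*np.sin(a)
    ring(x,y,.03 if k==0 else .025,.072,(0,0,255));ring(x,y,.027 if k==0 else .022,.072,(0,255,0))
ring(*ax,.13,.056,(255,0,0))
cv2.imwrite('pics/w9.png',im[50:650,150:950])
E
```

```text
[ 0.57716139 -0.11202101  1.0666461   0.09734917] 61.11431965786319 [ 0.1  0.4  0.2 -0.1  0.5 -0.  -0.4 -0.3 -0.3  0. ]
```

View pics/w9.png

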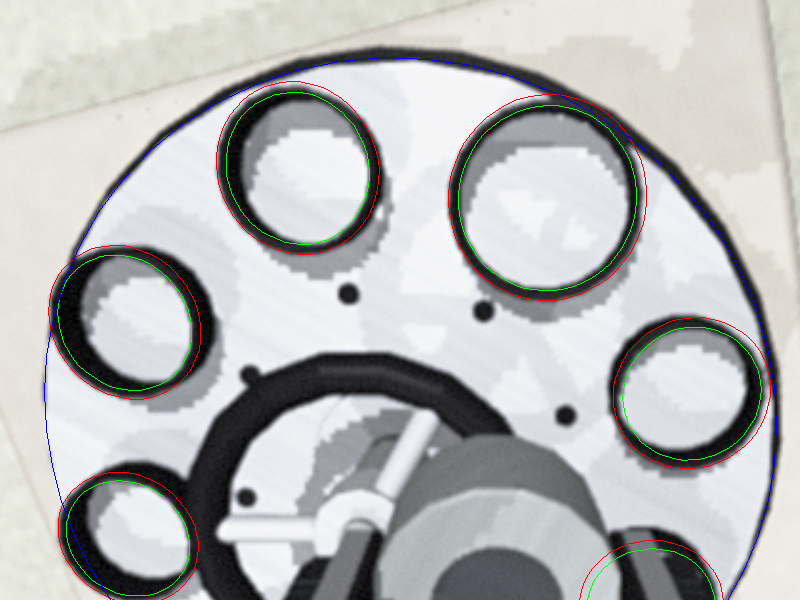

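>>> play_rows(
  rows=[
    [1,[0.4,-2.5,0],[0.3,2.7,0.4]],
    [1,[0.3,-2.5,0],[0,0,0]],
    [1,[0,-1.5,0],[0,0,0]],
    [1,[0,-0.4,1],[0,0,0]],
    [1,[0,0,2],[0,0,0]],
    [1,[0,0,2],[0,0,0]],
    [1,[0,0,1.5],[0,0,0]],
    [1,[0,0,0.3],[0,0,0]],
    [1,[0,0,0],[0,0,0]],
    [1,[0,0,0],[0,0,0]],
  ],
)

```text
time: 16.15
ee_pos: [0.6225, -0.0244, 0.12]
tcp_rot: [179.9, -0.2, 0.3]
wrist_force: [-0.1, -0.7, -4.1]
opening: 0.0429
```

```bash
python3 - <<'E'
from h import *
shift([.6245,-.0268,.085],0)
E
```

```text
pose [ 0.6225 -0.0244  0.12  ] [179.9  -0.2   0.3] t 16.15 SHIFT cm [0.19 0.23 3.5 ] TURN [ 0.1 -0.2  0.3]
```

>>> play_rows(
  rows=[
    [1,[0.2,0.2,0.5],[0.1,-0.2,0.3]],
    [1,[0,0,0.6],[0,0,0]],
    [1,[0,0,0.2],[0,0,0]],
    [1,[0,0,0],[0,0,0]],
    [1,[0,0,0],[0,0,0]],
  ],
)

```text
time: 16.65
ee_pos: [0.6258, -0.0271, 0.108]
tcp_rot: [180.0, -0.1, -0.1]
wrist_force: [0.6, 0.1, -3.3]
opening: 0.0429
```

```bash
python3 - <<'E'
from h import *
shift([.6245,-.0268,.085],0)
c=camera('wrist');save(c,'w10',1.5)
E
```

```text
pose [ 0.6258 -0.0271  0.108 ] [ 1.8e+02 -1.0e-01 -1.0e-01] t 16.65 SHIFT cm [-0.14 -0.03  2.3 ] TURN [ 0.  -0.1 -0.1]
```

View pics/w10.png

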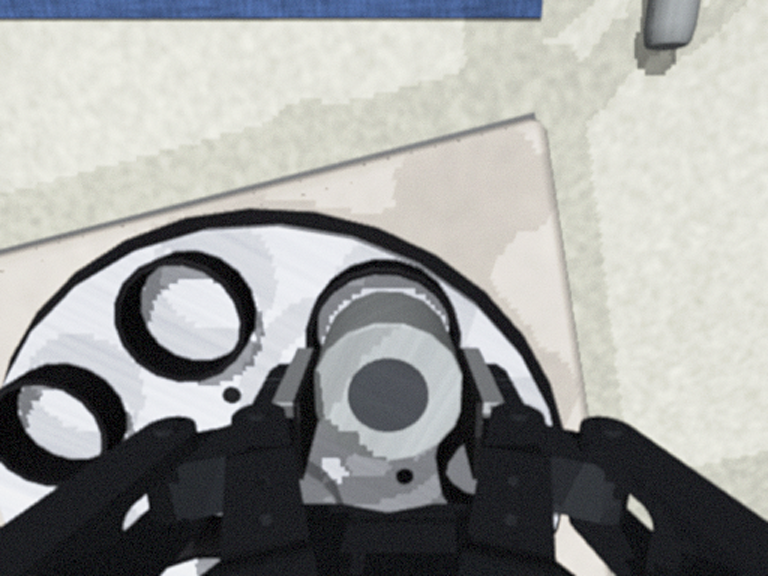

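>>> play_rows(
  rows=[
    [1,[-0.1,0,0.6],[0,0,0]],
    [1,[0,0,0.7],[0,0,0]],
    [1,[0,0,0.5],[0,0,0]],
    [1,[0,0,0.2],[0,0,0]],
    [1,[0,0,0],[0,0,0]],
    [1,[0,0,0],[0,0,0]],
  ],
)

```text
time: 17.3
ee_pos: [0.6245, -0.0269, 0.086]
tcp_rot: [180.0, -0.1, -0.1]
wrist_force: [0.2, 0.2, -3.8]
opening: 0.0431
```

```bash
python3 - <<'E'
from h import *
shift([.6245,-.0268,.085],0)
E
```

```text
pose [ 0.6245 -0.0269  0.086 ] [ 1.8e+02 -1.0e-01 -1.0e-01] t 17.3 SHIFT cm [-0.   -0.01  0.1 ] TURN [ 0.  -0.1 -0.1]
```

>>> play_rows(
  rows=[
    [1,[0,0,0.1],[0,0,0]],
    [0.3,[0,0,0],[0,0,0]],
    [0.3,[0,0,0],[0,0,0]],
    [0.3,[0,0,0],[0,0,0]],
    [0.3,[0,0,-1],[0,0,0]],
    [0.3,[0,0,-3],[0,0,0]],
    [0.3,[0,0,-4],[0,0,0]],
    [0.3,[0,-2,-3],[0,0,0]],
    [0.2,[0,-4,0],[0,0,0]],
    [0.2,[-1.5,-4,0],[0,0,0]],
    [0.2,[-2,-4,0],[0,0,0]],
    [0.2,[-2,-2,0],[0,0,0]],
  ],
)

```text
time: 18.5
ee_pos: [0.5715, 0.1354, 0.209]
tcp_rot: [-179.9, -0.8, -0.5]
wrist_force: [0.7, -0.6, -0.8]
opening: 0.0682
```

>>> play_rows(
  rows=[
    [0.2,[0,0,0],[0,0,0]],
    [0.2,[0,0,0],[0,0,0]],
    [0.2,[0,0,0],[0,0,0]],
  ],
)

```text
time: 18.8
ee_pos: [0.5703, 0.1382, 0.2128]
tcp_rot: [-179.9, -1.1, -0.2]
wrist_force: [-0.6, 0.5, -0.6]
opening: 0.0685
```

```bash
python3 - <<'E'
from h import *
c=camera('wrist');save(c,'w11',1.5)
d=camera('top');save(d,'t3',None,(120,100,380,245))
shift([.5565,.16,.031],0)
E
```

```text
pose [0.5705 0.1378 0.2124] [-179.9   -1.1   -0.3] t 18.9 SHIFT cm [-1.75 -2.18 18.12] TURN [-0.1 -1.1 -0.3]
```

View pics/w11.png

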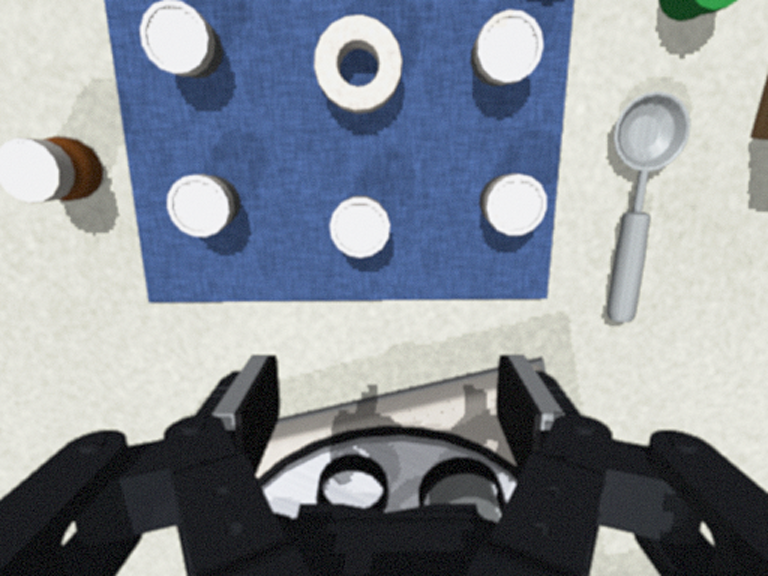

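View pics/t3.png

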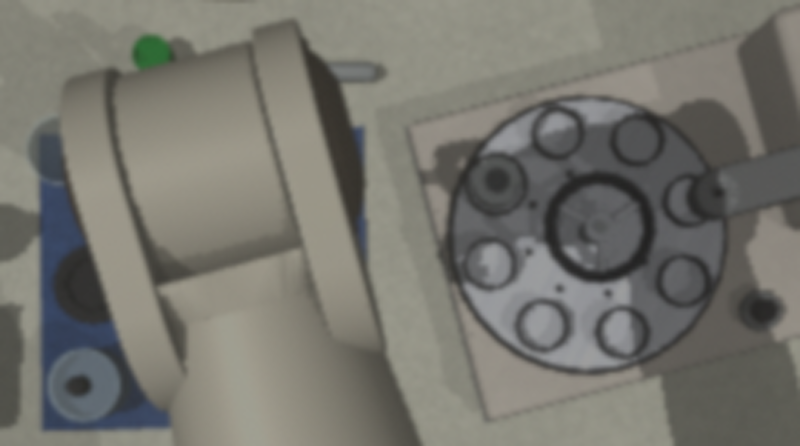

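```bash
python3 - <<'E'
from h import *
c=camera('wrist')
for n,u,v in [('E',201,206),('C',360,228),('B',515,204),('D',175,40),('A',511,48)]: print(n,ray(c,u/1.5-.17,v/1.5-.17,.036).round(4))
for n,u,v in [('bl',150,301),('br',547,298)]: print(n,ray(c,u/1.5-.17,v/1.5-.17,.002).round(4))
shift([.5565,.16,.031],0)
E
```

```text
E [0.4548 0.1749 0.036 ]
C [0.5557 0.16   0.036 ]
B [0.6559 0.1747 0.036 ]
D [0.4505 0.2707 0.036 ]
A [0.6473 0.2662 0.036 ]
bl [0.3968 0.1014 0.002 ]
br [0.6947 0.1004 0.002 ]
pose [0.5704 0.1377 0.2121] [-179.9   -1.    -0.3] t 18.95 SHIFT cm [-1.73 -2.19 18.09] TURN [-0.1 -1.  -0.3]
```

>>> play_rows(
  rows=[
    [0.2,[-0.8,-1.2,2],[-0.1,-1,-0.3]],
    [0.2,[-0.7,-1,3],[0,0,0]],
    [0.2,[0,0,3.5],[0,0,0]],
    [0.2,[0,0,3.5],[0,0,0]],
    [0.2,[0,0,2.5],[0,0,0]],
    [0.2,[0,0,1.2],[0,0,0]],
    [0.2,[0,0,0.4],[0,0,0]],
    [0.2,[0,0,0],[0,0,0]],
    [0.2,[0,0,0],[0,0,0]],
  ],
)

```text
time: 19.85
ee_pos: [0.5597, 0.1553, 0.0468]
tcp_rot: [-180.0, -0.1, -0.5]
wrist_force: [1.3, 0.2, 1.0]
opening: 0.068
```

```bash
python3 - <<'E'
from h import *
shift([.5552,.1597,.031],0)
E
```

```text
pose [0.5597 0.1553 0.0468] [-1.8e+02 -1.0e-01 -5.0e-01] t 19.85 SHIFT cm [-0.46 -0.44  1.58] TURN [-0.  -0.1 -0.5]
```

>>> play_rows(
  rows=[
    [0.2,[-0.5,-0.4,0.6],[0,0,-0.5]],
    [0.2,[0,0,0.6],[0,0,0]],
    [0.2,[0,0,0.3],[0,0,0]],
    [0.2,[0,0,0],[0,0,0]],
    [1,[0,0,0],[0,0,0]],
    [1,[0,0,0],[0,0,0]],
    [1,[0,0,0],[0,0,0]],
    [1,[0,0,0],[0,0,0]],
    [1,[0,0,0],[0,0,0]],
    [1,[0,0,0],[0,0,0]],
  ],
  newtons=30,
)

```text
time: 20.85
ee_pos: [0.5564, 0.1603, 0.0344]
tcp_rot: [-179.9, -0.5, 0.0]
wrist_force: [-0.6, -0.4, -1.3]
opening: 0.0376
```

>>> play_rows(
  rows=[
    [1,[0,0,-2],[0,0,0]],
    [1,[0,0,-4],[0,0,0]],
    [1,[0,1.5,-4],[0,0,0]],
    [1,[-0.2,4,-2],[0,0,0]],
    [1,[-0.2,4.5,0],[0,0,0]],
    [1,[-0.2,4,0],[0,0,0]],
    [1,[-0.1,2.5,0],[0,0,0]],
    [1,[0,0.6,0],[0,0,0]],
    [1,[0,0,0],[0,0,0]],
    [1,[0,0,0],[0,0,0]],
    [1,[0,0,0],[0,0,0]],
  ],
)

```text
time: 21.95
ee_pos: [0.548, -0.0151, 0.1582]
tcp_rot: [-180.0, -0.4, 0.2]
wrist_force: [-0.0, -0.2, 0.2]
opening: 0.0374
```

```bash
cat >> h.py <<'E'
AX=np.array([.5765,-.1145]);A0=61.2
def pk(k,z): a=np.radians(A0+45*k);return [AX[0]+.1*np.cos(a),AX[1]+.1*np.sin(a),z]
E
python3 - <<'E'
from h import *
print([np.round(pk(k,.1),4) for k in range(8)])
shift(pk(1,.0885),0)
E
```

```text
[array([ 0.6247, -0.0269,  0.1   ]), array([ 0.5486, -0.0185,  0.1   ]), array([ 0.4889, -0.0663,  0.1   ]), array([ 0.4805, -0.1424,  0.1   ]), array([ 0.5283, -0.2021,  0.1   ]), array([ 0.6044, -0.2105,  0.1   ]), array([ 0.6641, -0.1627,  0.1   ]), array([ 0.6725, -0.0866,  0.1   ])]
pose [ 0.548  -0.0151  0.1582] [-180.    -0.4    0.2] t 21.95 SHIFT cm [0.01 0.34 6.97] TURN [-0.  -0.4  0.2]
```

>>> play_rows(
  rows=[
    [1,[0,0.3,1.5],[0,-0.4,0.2]],
    [1,[0,0,2],[0,0,0]],
    [1,[0,0,0.8],[0,0,0]],
    [1,[0,0,0.1],[0,0,0]],
    [1,[0,0,0],[0,0,0]],
    [1,[0,0,0],[0,0,0]],
  ],
)

```text
time: 22.55
ee_pos: [0.5479, -0.0148, 0.1099]
tcp_rot: [-179.9, 0.2, 0.3]
wrist_force: [-0.8, 0.5, 0.2]
opening: 0.0374
```

```bash
python3 - <<'E'
from h import *
shift(pk(1,.0885),0)
c=camera('wrist');save(c,'w12',1.5)
E
```

```text
pose [ 0.5479 -0.0148  0.1099] [-179.9    0.2    0.3] t 22.55 SHIFT cm [0.07 0.37 2.14] TURN [-0.1  0.2  0.3]
```

View pics/w12.png

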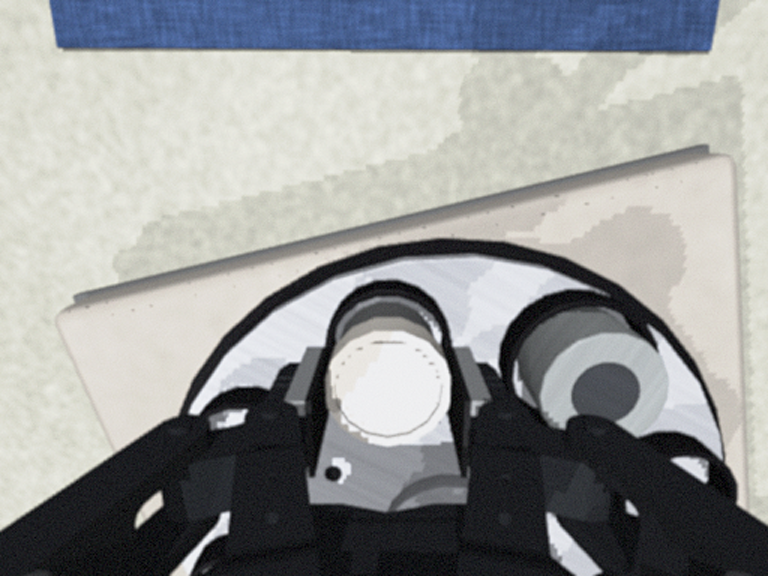

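>>> play_rows(
  rows=[
    [1,[0,0.4,0.2],[0,0,0.3]],
    [1,[0,0,0.6],[0,0,0]],
    [1,[0,0,0.8],[0,0,0]],
    [1,[0,0,0.3],[0,0,0]],
    [1,[0,0,0],[0,0,0]],
    [1,[0,0,0],[0,0,0]],
  ],
)

```text
time: 23.2
ee_pos: [0.5485, -0.0195, 0.0905]
tcp_rot: [-180.0, 0.0, -0.1]
wrist_force: [-0.3, -0.2, -0.2]
opening: 0.0376
```

```bash
python3 - <<'E'
from h import *
shift(pk(1,.0885),0)
E
```

```text
pose [ 0.5485 -0.0195  0.0905] [-1.8e+02  0.0e+00 -1.0e-01] t 23.2 SHIFT cm [ 0.01 -0.1   0.2 ] TURN [-0.   0.  -0.1]
```

>>> play_rows(
  rows=[
    [1,[0,-0.1,0.2],[0,0,0]],
    [0.35,[0,0,0],[0,0,0]],
    [0.35,[0,0,0],[0,0,0]],
    [0.35,[0,0,-0.5],[0,0,0]],
    [0.3,[0,0,-3],[0,0,0]],
    [0.3,[0,-0.5,-4],[0,0,0]],
    [0.2,[-2,-4,0],[0,0,0]],
    [0.2,[-2,-4.2,0],[0,0,0]],
    [0.2,[-2.2,-4.2,0],[0,0,0]],
    [0.2,[-2,-4,0],[0,0,0]],
    [0.2,[-0.6,-1.5,0],[0,0,0]],
    [0.2,[0,0,0],[0,0,0]],
  ],
)

```text
time: 24.4
ee_pos: [0.4591, 0.1716, 0.1718]
tcp_rot: [-179.8, -0.3, -0.2]
wrist_force: [0.5, -0.3, 0.1]
opening: 0.0681
```

```bash
python3 - <<'E'
from h import *
shift([.4548,.1749,.032],0)
c=camera('wrist');save(c,'w13',1)
shift([.4548,.1749,.032],0)
E
```

```text
pose [0.4591 0.1716 0.1718] [-179.8   -0.3   -0.2] t 24.4 SHIFT cm [-0.51 -0.28 13.98] TURN [-0.2 -0.3 -0.2]
pose [0.4595 0.1708 0.1719] [-179.8   -0.3   -0.3] t 24.45 SHIFT cm [-0.56 -0.36 13.98] TURN [-0.2 -0.4 -0.3]
```

View pics/w13.png

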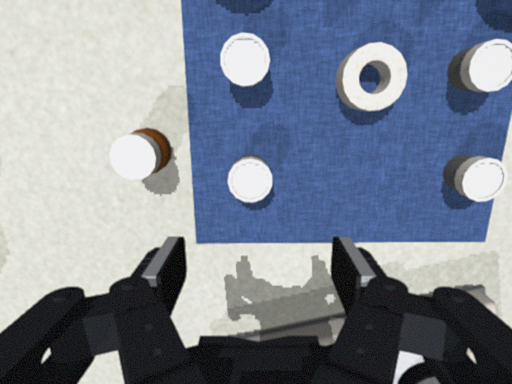

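```bash
python3 - <<'E'
from h import *
c=camera('wrist')
for u,v in [(250,180),(245,60),(480,179)]:print(ray(c,u,v,.036))
shift([.4548,.1749,.032],0)
E
```

```text
[0.45293669 0.17485433 0.036     ]
[0.45019799 0.27174323 0.036     ]
[0.65324041 0.17437705 0.036     ]
pose [0.4599 0.17   0.1716] [-179.8   -0.3   -0.3] t 24.5 SHIFT cm [-0.59 -0.45 13.96] TURN [-0.2 -0.3 -0.3]
```

Unchanged. Descending on E.

>>> play_rows(
  rows=[
    [0.2,[-0.6,-0.5,2],[-0.2,-0.3,-0.3]],
    [0.2,[0,0,3],[0,0,0]],
    [0.2,[0,0,3.2],[0,0,0]],
    [0.2,[0,0,2.8],[0,0,0]],
    [0.2,[0,0,1.2],[0,0,0]],
    [0.2,[0,0,0.3],[0,0,0]],
    [0.2,[0,0,0],[0,0,0]],
    [0.2,[0,0,0],[0,0,0]],
  ],
)

```text
time: 25.3
ee_pos: [0.4597, 0.1686, 0.0463]
tcp_rot: [180.0, -0.3, -0.6]
wrist_force: [-0.2, 0.4, 0.2]
opening: 0.0685
```

```bash
python3 - <<'E'
from h import *
shift([.454,.1749,.032],0)
E
```

```text
pose [0.4597 0.1686 0.0463] [180.   -0.3  -0.6] t 25.3 SHIFT cm [-0.59 -0.63  1.42] TURN [ 0.  -0.3 -0.6]
```

>>> play_rows(
  rows=[
    [0.2,[-0.6,-0.6,0.5],[0,-0.3,-0.6]],
    [0.2,[0,0,0.5],[0,0,0]],
    [0.2,[0,0,0.3],[0,0,0]],
    [0.2,[0,0,0],[0,0,0]],
    [1,[0,0,0.1],[0,0,0]],
    [1,[0,0,0],[0,0,0]],
    [1,[0,0,0],[0,0,0]],
    [1,[0,0,0],[0,0,0]],
    [1,[0,0,0],[0,0,0]],
    [1,[0,0,0],[0,0,0]],
  ],
)

```text
time: 26.3
ee_pos: [0.4551, 0.1761, 0.0345]
tcp_rot: [-179.9, -0.3, 0.1]
wrist_force: [0.5, -0.1, 0.6]
opening: 0.0376
```

>>> play_rows(
  rows=[
    [1,[0,0,-2],[0,0,0]],
    [1,[0,0,-4],[0,0,0]],
    [1,[0.2,1.5,-4],[0,0,0]],
    [1,[0.6,4,-1.5],[0,0,0]],
    [1,[0.6,4.5,0],[0,0,0]],
    [1,[0.6,4.5,0],[0,0,0]],
    [1,[0.6,4.5,0],[0,0,0]],
    [1,[0.5,3,0],[0,0,0]],
    [1,[0.1,1,0],[0,0,0]],
    [1,[0,0,0],[0,0,0]],
    [1,[0,0,0],[0,0,0]],
    [1,[0,0,0],[0,0,0]],
  ],
)

```text
time: 27.5
ee_pos: [0.4874, -0.0608, 0.1533]
tcp_rot: [-180.0, -0.3, 0.3]
wrist_force: [-0.4, 0.7, -0.3]
opening: 0.0374
```

```bash
python3 - <<'E'
from h import *
shift(np.array(pk(2,.0885))+[0,.001,0],0)
E
```

```text
pose [ 0.4874 -0.0608  0.1533] [-180.    -0.3    0.3] t 27.5 SHIFT cm [0.11 0.45 6.48] TURN [-0.  -0.3  0.3]
```

>>> play_rows(
  rows=[
    [1,[0.1,0.4,1.2],[0,-0.3,0.3]],
    [1,[0,0,1.5],[0,0,0]],
    [1,[0,0,0.8],[0,0,0]],
    [1,[0,0,0.2],[0,0,0]],
    [1,[0,0,0],[0,0,0]],
    [1,[0,0,0],[0,0,0]],
  ],
)

```text
time: 28.1
ee_pos: [0.4877, -0.0617, 0.1116]
tcp_rot: [-179.9, 0.2, 0.3]
wrist_force: [0.4, -0.1, -0.5]
opening: 0.0374
```

```bash
python3 - <<'E'
from h import *
shift(np.array(pk(2,.0885))+[0,.001,0],0)
c=camera('wrist');save(c,'w14',1)
E
```

```text
pose [ 0.4877 -0.0617  0.1116] [-179.9    0.2    0.3] t 28.1 SHIFT cm [0.12 0.37 2.3 ] TURN [-0.1  0.2  0.3]
```

View pics/w14.png

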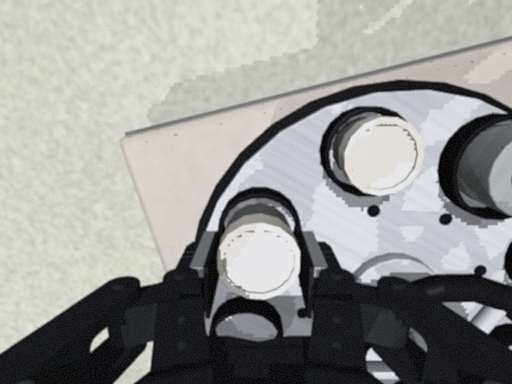

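>>> play_rows(
  rows=[
    [1,[0.1,0.4,0.2],[0,0,0.3]],
    [1,[0,0,0.6],[0,0,0]],
    [1,[0,0,0.8],[0,0,0]],
    [1,[0,0,0.4],[0,0,0]],
    [1,[0,0,0],[0,0,0]],
    [1,[0,0,0],[0,0,0]],
  ],
)

```text
time: 28.75
ee_pos: [0.4892, -0.0664, 0.0905]
tcp_rot: [-180.0, 0.1, -0.1]
wrist_force: [0.6, -0.5, -0.6]
opening: 0.0375
```

```bash
python3 - <<'E'
from h import *
shift(np.array(pk(2,.0885))+[0,.001,0],0)
E
```

```text
pose [ 0.4892 -0.0664  0.0905] [-1.8e+02  1.0e-01 -1.0e-01] t 28.75 SHIFT cm [-0.03 -0.11  0.2 ] TURN [-0.   0.1 -0.1]
```

>>> play_rows(
  rows=[
    [1,[0,-0.1,0.2],[0,0,0]],
    [0.35,[0,0,0],[0,0,0]],
    [0.35,[0,0,0],[0,0,0]],
    [0.35,[0,0,-0.5],[0,0,0]],
    [0.3,[0,0,-3],[0,0,0]],
    [0.3,[0,-0.5,-4],[0,0,0]],
    [0.2,[-0.4,-4,0],[0,0,0]],
    [0.2,[-0.6,-4.8,0],[0,0,0]],
    [0.2,[-0.6,-4.8,0],[0,0,0]],
    [0.2,[-0.6,-4.8,0],[0,0,0]],
    [0.2,[-0.6,-4.8,0],[0,0,0]],
    [0.2,[-0.5,-4.8,0],[0,0,0]],
  ],
)

```text
time: 29.95
ee_pos: [0.4582, 0.2249, 0.1726]
tcp_rot: [-179.9, -0.4, -0.7]
wrist_force: [1.3, -0.3, 0.6]
opening: 0.0683
```

>>> play_rows(
  rows=[
    [0.2,[-0.2,-2,0],[0,0,0]],
    [0.2,[0,-0.5,0],[0,0,0]],
    [0.2,[0,0,0],[0,0,0]],
    [0.2,[0,0,0],[0,0,0]],
    [0.2,[0,0,0],[0,0,0]],
  ],
)

```text
time: 30.45
ee_pos: [0.4555, 0.2547, 0.1742]
tcp_rot: [-179.8, -0.4, -0.4]
wrist_force: [0.3, 0.1, -1.6]
opening: 0.0683
```

```bash
python3 - <<'E'
from h import *
c=camera('wrist');save(c,'w15',1)
shift([.4503,.2712,.032],0)
print(proj(c,[.4503,.2712,.036]))
E
```

```text
pose [0.4555 0.2545 0.1743] [-179.8   -0.4   -0.4] t 30.5 SHIFT cm [-0.64 -1.61 14.23] TURN [-0.2 -0.4 -0.4]
[251.16878747 165.26502301]
```

View pics/w15.png

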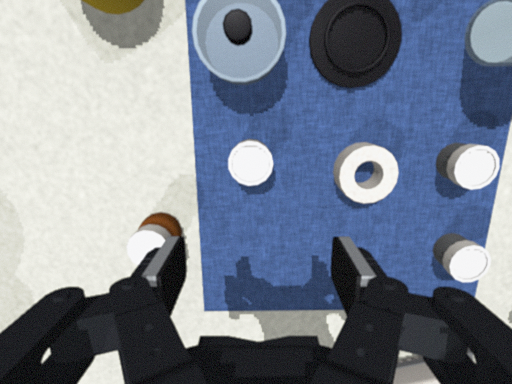

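>>> play_rows(
  rows=[
    [0.2,[-0.6,-1.6,2],[-0.2,-0.4,-0.4]],
    [0.2,[0,0,3],[0,0,0]],
    [0.2,[0,0,3.2],[0,0,0]],
    [0.2,[0,0,2.8],[0,0,0]],
    [0.2,[0,0,1.2],[0,0,0]],
    [0.2,[0,0,0.3],[0,0,0]],
    [0.2,[0,0,0],[0,0,0]],
    [0.2,[0,0,0],[0,0,0]],
  ],
)

```text
time: 31.3
ee_pos: [0.4537, 0.2659, 0.0496]
tcp_rot: [-179.8, -0.3, -0.6]
wrist_force: [-0.7, 0.1, -0.5]
opening: 0.0682
```

```bash
python3 - <<'E'
from h import *
shift([.4503,.2715,.032],0)
E
```

```text
pose [0.4537 0.2659 0.0496] [-179.8   -0.3   -0.6] t 31.3 SHIFT cm [-0.35 -0.55  1.76] TURN [-0.2 -0.4 -0.6]
```

>>> play_rows(
  rows=[
    [0.2,[-0.4,-0.5,0.6],[-0.2,-0.3,-0.6]],
    [0.2,[0,0,0.7],[0,0,0]],
    [0.2,[0,0,0.4],[0,0,0]],
    [0.2,[0,0,0],[0,0,0]],
    [1,[0,0,0.1],[0,0,0]],
    [1,[0,0,0],[0,0,0]],
    [1,[0,0,0],[0,0,0]],
    [1,[0,0,0],[0,0,0]],
    [1,[0,0,0],[0,0,0]],
    [1,[0,0,0],[0,0,0]],
  ],
)

```text
time: 32.3
ee_pos: [0.451, 0.2725, 0.0334]
tcp_rot: [-179.9, -0.3, 0.1]
wrist_force: [0.1, -0.2, -0.6]
opening: 0.0374
```

>>> play_rows(
  rows=[
    [1,[0,0,-2],[0,0,0]],
    [1,[0,0,-4],[0,0,0]],
    [1,[0.2,1.5,-4],[0,0,0]],
    [1,[0.3,4,-1.5],[0,0,0]],
    [1,[0.3,4.7,0],[0,0,0]],
    [1,[0.3,4.7,0],[0,0,0]],
    [1,[0.3,4.7,0],[0,0,0]],
    [1,[0.3,4.7,0],[0,0,0]],
    [1,[0.3,4.7,0],[0,0,0]],
    [1,[0.3,4.7,0],[0,0,0]],
    [1,[0.2,3,0],[0,0,0]],
    [1,[0.1,1,0],[0,0,0]],
  ],
)

```text
time: 33.5
ee_pos: [0.478, -0.1176, 0.1532]
tcp_rot: [179.9, -0.4, 0.4]
wrist_force: [0.1, 1.1, -0.9]
opening: 0.0377
```

>>> play_rows(
  rows=[
    [1,[0,0,0],[0,0,0]],
    [1,[0,0,0],[0,0,0]],
    [1,[0,0,0],[0,0,0]],
  ],
)

```text
time: 33.8
ee_pos: [0.4778, -0.117, 0.1529]
tcp_rot: [180.0, -0.4, 0.3]
wrist_force: [0.3, 0.1, -0.5]
opening: 0.0376
```

```bash
python3 - <<'E'
from h import *
shift(np.array(pk(3,.0875))+[0,.001,0],0)
E
```

```text
pose [ 0.4778 -0.117   0.1529] [180.   -0.4   0.3] t 33.8 SHIFT cm [0.21 2.44 6.54] TURN [ 0.  -0.4  0.3]
```

>>> play_rows(
  rows=[
    [1,[0.1,1.5,0],[0,-0.3,0.3]],
    [1,[0.1,0.9,1],[0,0,0]],
    [1,[0,0.1,1.5],[0,0,0]],
    [1,[0,0,1],[0,0,0]],
    [1,[0,0,0.3],[0,0,0]],
    [1,[0,0,0],[0,0,0]],
    [1,[0,0,0],[0,0,0]],
  ],
)

```text
time: 34.5
ee_pos: [0.4798, -0.1403, 0.1101]
tcp_rot: [-179.9, 0.0, 0.3]
wrist_force: [-0.3, 0.9, -0.8]
opening: 0.0374
```

```bash
python3 - <<'E'
from h import *
shift(np.array(pk(3,.0875))+[0,.001,0],0)
c=camera('wrist');save(c,'w16',1)
E
```

```text
pose [ 0.4798 -0.1403  0.1101] [-179.9    0.     0.3] t 34.5 SHIFT cm [0.07 0.12 2.26] TURN [-0.1  0.   0.3]
```

View pics/w16.png

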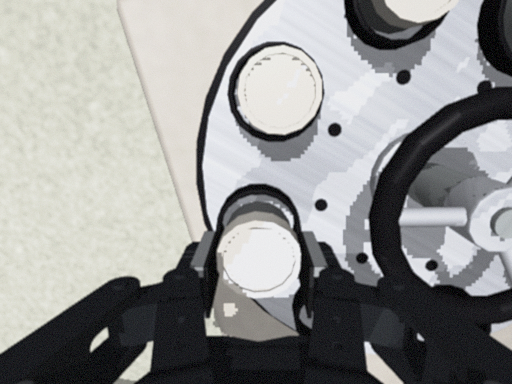

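>>> play_rows(
  rows=[
    [1,[0.1,0.1,0.2],[0,0,0.3]],
    [1,[0,0,0.6],[0,0,0]],
    [1,[0,0,0.8],[0,0,0]],
    [1,[0,0,0.4],[0,0,0]],
    [1,[0,0,0],[0,0,0]],
    [1,[0,0,0],[0,0,0]],
  ],
)

```text
time: 35.15
ee_pos: [0.4814, -0.1413, 0.0892]
tcp_rot: [-180.0, -0.1, -0.0]
wrist_force: [-0.8, 0.4, -0.3]
opening: 0.0374
```

```bash
python3 - <<'E'
from h import *
shift(np.array(pk(3,.0875))+[0,.001,0],0)
E
```

```text
pose [ 0.4814 -0.1413  0.0892] [-1.8e+02 -1.0e-01 -0.0e+00] t 35.15 SHIFT cm [-0.09  0.01  0.17] TURN [-0.  -0.1 -0. ]
```

>>> play_rows(
  rows=[
    [1,[-0.1,0,0.2],[0,0,0]],
    [0.42,[0,0,0],[0,0,0]],
    [0.42,[0,0,0],[0,0,0]],
    [0.42,[0,0,-0.5],[0,0,0]],
    [0.42,[0,0,-3],[0,0,0]],
    [0.4,[0,0,-4],[0,0,0]],
    [0.2,[1,-3,-2],[0,0,0]],
    [0.2,[2.4,-4.2,0],[0,0,0]],
    [0.2,[2.4,-4.2,0],[0,0,0]],
    [0.2,[2.4,-4.2,0],[0,0,0]],
    [0.2,[2.4,-4.2,0],[0,0,0]],
    [0.2,[2.4,-4.2,0],[0,0,0]],
  ],
)

```text
time: 36.35
ee_pos: [0.6138, 0.1017, 0.1926]
tcp_rot: [180.0, -0.5, -0.6]
wrist_force: [1.2, -0.5, 0.6]
opening: 0.0681
```

>>> play_rows(
  rows=[
    [0.2,[2.4,-4,0],[0,0,0]],
    [0.2,[1,-2,0],[0,0,0]],
    [0.2,[0,0,0],[0,0,0]],
    [0.2,[0,0,0],[0,0,0]],
    [0.2,[0,0,0],[0,0,0]],
  ],
)

```text
time: 36.85
ee_pos: [0.6507, 0.1698, 0.1914]
tcp_rot: [-180.0, -0.4, -0.2]
wrist_force: [0.1, -0.8, -0.3]
opening: 0.0682
```

```bash
python3 - <<'E'
from h import *
c=camera('wrist');save(c,'w17',1)
shift([.655,.1745,.032],0)
print(proj(c,[.655,.1745,.036]),proj(c,[.647,.2662,.036]))
E
```

```text
pose [0.6507 0.1695 0.1916] [-180.    -0.4   -0.2] t 36.9 SHIFT cm [ 0.31 -0.5  15.96] TURN [-0.  -0.4 -0.2]
[261.79836676 173.6423539 ] [252.25534605  67.88310126]
```

View pics/w17.png

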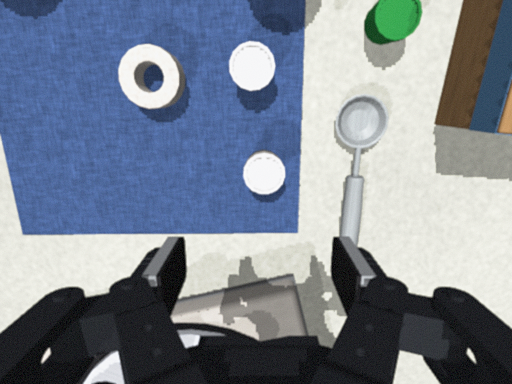

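>>> play_rows(
  rows=[
    [0.2,[0.5,-0.6,2.5],[0,-0.4,-0.2]],
    [0.2,[0,0,3.5],[0,0,0]],
    [0.2,[0,0,3.5],[0,0,0]],
    [0.2,[0,0,3],[0,0,0]],
    [0.2,[0,0,1.5],[0,0,0]],
    [0.2,[0,0,0.3],[0,0,0]],
    [0.2,[0,0,0],[0,0,0]],
    [0.2,[0,0,0],[0,0,0]],
  ],
)

```text
time: 37.7
ee_pos: [0.6563, 0.1667, 0.051]
tcp_rot: [-179.9, -0.5, -0.6]
wrist_force: [0.4, -0.0, -0.4]
opening: 0.0683
```

```bash
python3 - <<'E'
from h import *
shift([.6565,.1747,.032],0)
E
```

```text
pose [0.6563 0.1667 0.051 ] [-179.9   -0.5   -0.6] t 37.7 SHIFT cm [-0.  -0.8  1.9] TURN [-0.1 -0.5 -0.6]
```

>>> play_rows(
  rows=[
    [0.2,[0,-0.7,0.6],[-0.1,-0.5,-0.6]],
    [0.2,[0,0,0.7],[0,0,0]],
    [0.2,[0,0,0.5],[0,0,0]],
    [0.2,[0,0,0],[0,0,0]],
    [1,[0,0,0.1],[0,0,0]],
    [1,[0,0,0],[0,0,0]],
    [1,[0,0,0],[0,0,0]],
    [1,[0,0,0],[0,0,0]],
    [1,[0,0,0],[0,0,0]],
    [1,[0,0,0],[0,0,0]],
  ],
)

```text
time: 38.7
ee_pos: [0.6582, 0.1747, 0.0343]
tcp_rot: [-179.9, -0.3, 0.0]
wrist_force: [0.3, 0.1, -0.8]
opening: 0.0374
```

>>> play_rows(
  rows=[
    [1,[0,0,-2],[0,0,0]],
    [1,[0,0,-4],[0,0,0]],
    [1,[0.2,1.5,-4],[0,0,0]],
    [1,[0.3,4,-1.5],[0,0,0]],
    [1,[0.3,4.7,0],[0,0,0]],
    [1,[0.3,4.7,0],[0,0,0]],
    [1,[0.3,4.7,0],[0,0,0]],
    [1,[0.1,4,0],[0,0,0]],
    [1,[0,2,0],[0,0,0]],
    [1,[0,0.5,0],[0,0,0]],
    [1,[0,0,0],[0,0,0]],
    [1,[0,0,0],[0,0,0]],
  ],
)

```text
time: 39.9
ee_pos: [0.673, -0.0946, 0.153]
tcp_rot: [180.0, -0.2, 0.2]
wrist_force: [0.3, -0.5, -0.9]
opening: 0.0374
```

```bash
python3 - <<'E'
from h import *
shift(np.array(pk(7,.0883)),0)
E
```

```text
pose [ 0.673  -0.0946  0.153 ] [180.   -0.2   0.2] t 39.9 SHIFT cm [-0.07 -0.8   6.47] TURN [ 0.  -0.2  0.2]
```

>>> play_rows(
  rows=[
    [1,[-0.1,-0.7,1],[0,-0.2,0.2]],
    [1,[0,0,1.5],[0,0,0]],
    [1,[0,0,1],[0,0,0]],
    [1,[0,0,0.3],[0,0,0]],
    [1,[0,0,0],[0,0,0]],
    [1,[0,0,0],[0,0,0]],
  ],
)

```text
time: 40.5
ee_pos: [0.6714, -0.0816, 0.1098]
tcp_rot: [-180.0, 0.1, 0.3]
wrist_force: [1.1, 0.7, -0.4]
opening: 0.0377
```

```bash
python3 - <<'E'
from h import *
shift(np.array(pk(7,.0883)),0)
c=camera('wrist');save(c,'w18',1)
E
```

```text
pose [ 0.6714 -0.0816  0.1098] [-1.8e+02  1.0e-01  3.0e-01] t 40.5 SHIFT cm [0.12 0.5  2.15] TURN [-0.   0.1  0.3]
```

View pics/w18.png

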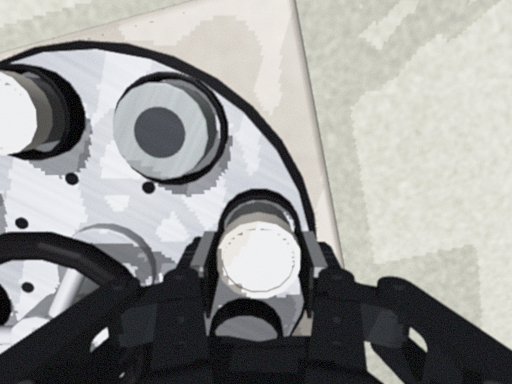

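>>> play_rows(
  rows=[
    [1,[0.1,0.5,0.1],[0,0,0.3]],
    [1,[0,0,0.5],[0,0,0]],
    [1,[0,0,0.8],[0,0,0]],
    [1,[0,0,0.4],[0,0,0]],
    [1,[0,0,0],[0,0,0]],
    [1,[0,0,0],[0,0,0]],
  ],
)

```text
time: 41.15
ee_pos: [0.673, -0.0879, 0.0912]
tcp_rot: [-180.0, 0.0, -0.0]
wrist_force: [0.1, -0.4, -0.1]
opening: 0.0374
```

```bash
python3 - <<'E'
from h import *
shift(np.array(pk(7,.0883)),0)
E
```

```text
pose [ 0.673  -0.0879  0.0912] [-180.    0.   -0.] t 41.15 SHIFT cm [-0.05 -0.13  0.29] TURN [-0.  0. -0.]
```

>>> play_rows(
  rows=[
    [1,[0,-0.1,0.3],[0,0,0]],
    [0.42,[0,0,0],[0,0,0]],
    [0.42,[0,0,0],[0,0,0]],
    [0.42,[0,0,-0.5],[0,0,0]],
    [0.42,[0,0,-3],[0,0,0]],
    [0.4,[0,-0.5,-4],[0,0,0]],
    [0.2,[-0.3,-4,-1],[0,0,0]],
    [0.2,[-0.4,-4.8,0],[0,0,0]],
    [0.2,[-0.4,-4.8,0],[0,0,0]],
    [0.2,[-0.4,-4.8,0],[0,0,0]],
    [0.2,[-0.4,-4.8,0],[0,0,0]],
    [0.2,[-0.4,-4.8,0],[0,0,0]],
  ],
)

```text
time: 42.35
ee_pos: [0.6517, 0.2015, 0.1827]
tcp_rot: [-179.9, -0.4, -0.6]
wrist_force: [1.2, -0.5, -0.0]
opening: 0.0679
```

>>> play_rows(
  rows=[
    [0.2,[-0.4,-3.5,0],[0,0,0]],
    [0.2,[0,-1.5,0],[0,0,0]],
    [0.2,[0,0,0],[0,0,0]],
    [0.2,[0,0,0],[0,0,0]],
    [0.2,[0,0,0],[0,0,0]],
  ],
)

```text
time: 42.85
ee_pos: [0.6472, 0.258, 0.1847]
tcp_rot: [-179.9, -0.5, -0.3]
wrist_force: [0.3, -0.2, -0.4]
opening: 0.0685
```

```bash
python3 - <<'E'
from h import *
c=camera('wrist');save(c,'w19',1)
shift([.647,.2665,.032],0)
print(proj(c,[.647,.2665,.036]))
E
```

```text
pose [0.6472 0.2577 0.1848] [-179.9   -0.5   -0.3] t 42.9 SHIFT cm [-0.16 -0.84 15.28] TURN [-0.1 -0.5 -0.3]
[256.83587409 171.5794935 ]
```

View pics/w19.png

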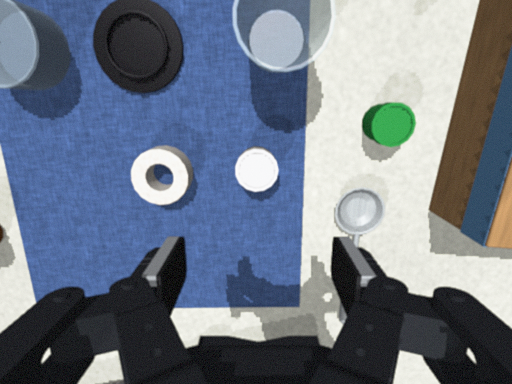

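>>> play_rows(
  rows=[
    [0.2,[-0.1,-0.8,2.5],[-0.1,-0.5,-0.3]],
    [0.2,[0,0,3.5],[0,0,0]],
    [0.2,[0,0,3.5],[0,0,0]],
    [0.2,[0,0,2.8],[0,0,0]],
    [0.2,[0,0,1.3],[0,0,0]],
    [0.2,[0,0,0.3],[0,0,0]],
    [0.2,[0,0,0],[0,0,0]],
    [0.2,[0,0,0],[0,0,0]],
  ],
)

```text
time: 43.7
ee_pos: [0.6511, 0.2562, 0.0467]
tcp_rot: [-179.9, -0.4, -0.7]
wrist_force: [0.5, 0.2, 0.8]
opening: 0.0682
```

```bash
python3 - <<'E'
from h import *
shift([.647,.267,.032],0)
E
```

```text
pose [0.6511 0.2562 0.0467] [-179.9   -0.4   -0.7] t 43.7 SHIFT cm [-0.44 -1.07  1.47] TURN [-0.1 -0.4 -0.7]
```

>>> play_rows(
  rows=[
    [0.2,[-0.4,-1,0.4],[-0.1,-0.4,-0.6]],
    [0.2,[0,0,0.5],[0,0,0]],
    [0.2,[0,0,0.4],[0,0,0]],
    [0.2,[0,0,0],[0,0,0]],
    [1,[0,0,0.1],[0,0,0]],
    [1,[0,0,0],[0,0,0]],
    [1,[0,0,0],[0,0,0]],
    [1,[0,0,0],[0,0,0]],
    [1,[0,0,0],[0,0,0]],
    [1,[0,0,0],[0,0,0]],
  ],
)

```text
time: 44.7
ee_pos: [0.6488, 0.2684, 0.036]
tcp_rot: [-179.9, -0.3, -0.0]
wrist_force: [-0.8, -0.6, 0.3]
opening: 0.0375
```

>>> play_rows(
  rows=[
    [1,[0,0,-2],[0,0,0]],
    [1,[0,0,-4],[0,0,0]],
    [1,[0.1,1.5,-4],[0,0,0]],
    [1,[0.1,4,-2.5],[0,0,0]],
    [1,[0.2,4.7,0],[0,0,0]],
    [1,[0.2,4.7,0],[0,0,0]],
    [1,[0.2,4.7,0],[0,0,0]],
    [1,[0.2,4.7,0],[0,0,0]],
    [1,[0.2,4.7,0],[0,0,0]],
    [1,[0.2,4.7,0],[0,0,0]],
    [1,[0,4,0],[0,0,0]],
    [1,[0,2,0],[0,0,-3]],
  ],
)

```text
time: 45.9
ee_pos: [0.6622, -0.1408, 0.1644]
tcp_rot: [-180.0, -0.3, 3.4]
wrist_force: [-0.2, 1.4, -0.5]
opening: 0.0375
```

>>> play_rows(
  rows=[
    [1,[0,0,0],[0,0,-6]],
    [1,[0,0,0],[0,0,-3]],
    [1,[0,0,0],[0,0,0]],
    [1,[0,0,0],[0,0,0]],
    [1,[0,0,0],[0,0,0]],
  ],
)

```text
time: 46.4
ee_pos: [0.6614, -0.146, 0.1636]
tcp_rot: [180.0, -0.2, 12.3]
wrist_force: [0.4, -0.6, -0.4]
opening: 0.0374
```

```bash
python3 - <<'E'
from h import *
shift(np.array(pk(6,.090))+[0,.0014,0],13)
E
```

```text
pose [ 0.6614 -0.146   0.1636] [180.   -0.2  12.3] t 46.4 SHIFT cm [-0.08  1.55  7.37] TURN [ 0.  -0.2 -0.7]
```

>>> play_rows(
  rows=[
    [1,[-0.1,0.9,0],[0,-0.2,-0.7]],
    [1,[0,0.6,0.8],[0,0,0]],
    [1,[0,0.1,1.5],[0,0,0]],
    [1,[0,0,1.5],[0,0,0]],
    [1,[0,0,0.8],[0,0,0]],
    [1,[0,0,0.2],[0,0,0]],
    [1,[0,0,0],[0,0,0]],
    [1,[0,0,0],[0,0,0]],
  ],
)

```text
time: 47.2
ee_pos: [0.6637, -0.1627, 0.1097]
tcp_rot: [-180.0, 0.1, 12.9]
wrist_force: [0.3, -0.0, -0.6]
opening: 0.0371
```

```bash
python3 - <<'E'
from h import *
shift(np.array(pk(6,.090))+[0,.0014,0],13)
c=camera('wrist');save(c,'w20',1)
E
```

```text
pose [ 0.6637 -0.1627  0.1097] [-1.80e+02  1.00e-01  1.29e+01] t 47.2 SHIFT cm [ 0.08 -0.13  1.97] TURN [-0.   0.1 -0.1]
```

View pics/w20.png

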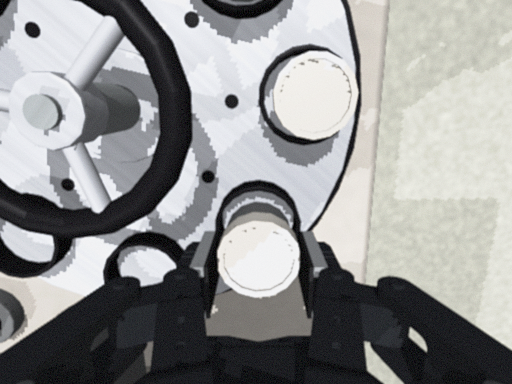

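>>> play_rows(
  rows=[
    [1,[0.1,-0.1,0.4],[0,0,0]],
    [1,[0,0,0.7],[0,0,0]],
    [1,[0,0,0.5],[0,0,0]],
    [1,[0,0,0.1],[0,0,0]],
    [1,[0,0,0],[0,0,0]],
    [1,[0,0,0],[0,0,0]],
  ],
)

```text
time: 47.85
ee_pos: [0.6651, -0.1613, 0.0926]
tcp_rot: [180.0, 0.0, 12.9]
wrist_force: [-0.7, 0.0, -0.1]
opening: 0.0375
```

```bash
python3 - <<'E'
from h import *
shift(np.array(pk(6,.090))+[0,.0014,0],13);print(get_obs()['wrist_force'])
E
```

```text
pose [ 0.6651 -0.1613  0.0926] [180.    0.   12.9] t 47.85 SHIFT cm [-0.09 -0.03  0.26] TURN [ 0.   0.  -0.1]
[-0.70543603  0.01432909 -0.14283968]
```

>>> play_rows(
  rows=[
    [1,[-0.1,0,0.2],[0,0,0]],
    [0.42,[0,0,0],[0,0,0]],
    [0.42,[0,0,0],[0,0,0]],
    [0.42,[0,0,-0.5],[0,0,0]],
    [0.42,[0,0,-3],[0,0,0]],
    [0.4,[0,0,-4],[0,0,0]],
    [0.2,[0,0,-3],[0,0,6.5]],
    [0.2,[0,-2,-1],[0,0,6.4]],
    [0.2,[-1.5,-4,0],[0,0,0]],
    [0.2,[-1.9,-4.5,0],[0,0,0]],
    [0.2,[-1.9,-4.5,0],[0,0,0]],
    [0.2,[-1.9,-4.5,0],[0,0,0]],
  ],
)

```text
time: 49.05
ee_pos: [0.591, 0.0343, 0.2129]
tcp_rot: [179.9, -0.3, -1.0]
wrist_force: [0.8, 0.3, 0.6]
opening: 0.0685
```

>>> play_rows(
  rows=[
    [0.2,[-1.9,-4.5,0],[0,0,0]],
    [0.2,[-1.9,-4.5,0],[0,0,0]],
    [0.2,[-1.9,-4.5,0],[0,0,0]],
    [0.2,[-1.9,-4.5,0],[0,0,0]],
    [0.2,[-1.9,-4.5,0],[0,0,0]],
    [0.2,[-1.9,-4.5,0],[0,0,0]],
    [0.2,[-1.9,-4,0],[0,0,0]],
    [0.3,[-1.5,-2,0],[0,0,0]],
    [0.4,[0,0,0],[0,0,0]],
    [0.4,[0,0,0],[0,0,0]],
    [0.4,[0,0,0],[0,0,0]],
  ],
)

```text
time: 50.15
ee_pos: [0.4404, 0.3803, 0.2194]
tcp_rot: [-179.7, -0.8, -0.7]
wrist_force: [0.1, 0.7, -0.1]
opening: 0.0508
```

```bash
python3 - <<'E'
from h import *
c=camera('wrist');save(c,'w21',1.5)
shift([.442,.375,.062],0)
print(proj(c,[.442,.375,.073])*1.5)
E
```

```text
pose [0.4406 0.3801 0.2194] [-179.7   -0.8   -0.7] t 50.2 SHIFT cm [-0.07  0.58 15.74] TURN [-0.3 -0.8 -0.7]
[387.09990758 281.00447972]
```

View pics/w21.png

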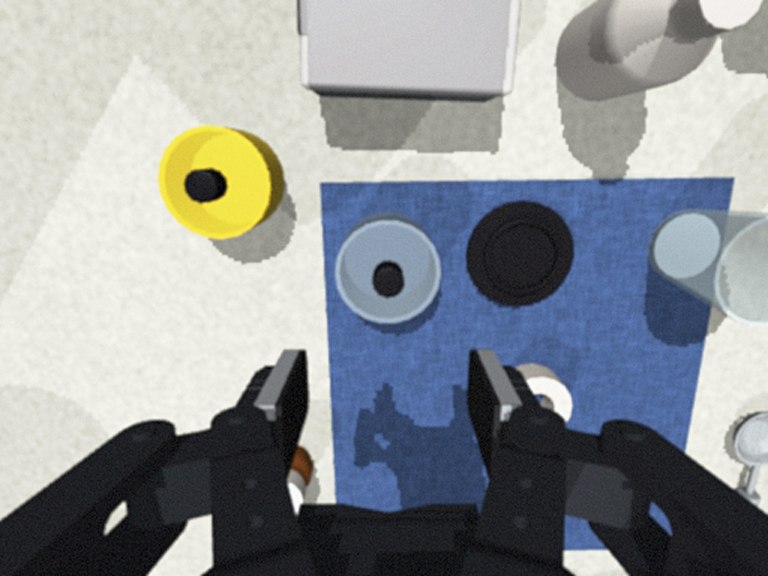

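>>> play_rows(
  rows=[
    [0.4,[0,0.5,2.5],[-0.3,-0.8,-0.7]],
    [0.4,[0,0,3],[0,0,0]],
    [0.4,[0,0,3],[0,0,0]],
    [0.4,[0,0,2],[0,0,0]],
    [0.4,[0,0,0.8],[0,0,0]],
    [0.4,[0,0,0],[0,0,0]],
    [0.4,[0,0,0],[0,0,0]],
  ],
)

```text
time: 50.9
ee_pos: [0.4467, 0.3687, 0.1059]
tcp_rot: [-179.9, -0.2, -0.6]
wrist_force: [0.0, -0.1, 0.2]
opening: 0.051
```

```bash
python3 - <<'E'
from h import *
shift([.4428,.375,.0635],0)
E
```

```text
pose [0.4467 0.3687 0.1059] [-179.9   -0.2   -0.6] t 50.9 SHIFT cm [-0.41 -0.62  4.24] TURN [-0.1 -0.2 -0.6]
```

>>> play_rows(
  rows=[
    [0.4,[-0.4,-0.6,0.5],[-0.1,-0.2,-0.6]],
    [0.4,[0,0,1],[0,0,0]],
    [0.4,[0,0,1],[0,0,0]],
    [0.4,[0,0,0.8],[0,0,0]],
    [0.4,[0,0,0.3],[0,0,0]],
    [0.4,[0,0,0],[0,0,0]],
    [0.4,[0,0,0],[0,0,0]],
  ],
)

```text
time: 51.6
ee_pos: [0.4435, 0.3763, 0.0695]
tcp_rot: [-179.9, -0.2, 0.0]
wrist_force: [0.7, -0.4, -0.2]
opening: 0.0512
```

```bash
python3 - <<'E'
from h import *
shift([.4428,.375,.0635],0)
E
```

```text
pose [0.4435 0.3763 0.0695] [-179.9   -0.2    0. ] t 51.6 SHIFT cm [-0.08  0.13  0.6 ] TURN [-0.1 -0.2  0. ]
```

>>> play_rows(
  rows=[
    [0.4,[-0.1,0.1,0.4],[0,0,0]],
    [0.4,[0,0,0.1],[0,0,0]],
    [0.4,[0,0,0],[0,0,0]],
    [1,[0,0,0],[0,0,0]],
    [1,[0,0,0],[0,0,0]],
    [1,[0,0,0],[0,0,0]],
    [1,[0,0,0],[0,0,0]],
    [1,[0,0,0],[0,0,0]],
    [1,[0,0,0],[0,0,0]],
  ],
  newtons=40,
)

```text
time: 52.5
ee_pos: [0.4428, 0.3755, 0.0652]
tcp_rot: [-179.8, -0.2, 0.0]
wrist_force: [0.4, 0.4, -0.4]
opening: 0.018
```

>>> play_rows(
  rows=[
    [1,[0,0,-1.5],[0,0,0]],
    [1,[0,0,-2],[0,0,0]],
    [1,[0.5,0,-1.5],[0,0,0]],
    [1,[2.5,0,0],[0,0,0]],
    [1,[3,0,0],[0,0,0]],
    [1,[2.5,0,0],[0,0,0]],
    [1,[1,0,0],[0,0,0]],
    [1,[0,0,0],[0,0,0]],
    [1,[0,0,0],[0,0,0]],
    [1,[0,0,0],[0,0,0]],
  ],
)

```text
time: 53.5
ee_pos: [0.5407, 0.3758, 0.127]
tcp_rot: [-179.7, -0.5, 0.1]
wrist_force: [-0.1, -0.2, -1.3]
opening: 0.0185
```

```bash
python3 - <<'E'
from h import *
shift([.5415,.376,.0712],0)
c=camera('wrist');save(c,'w22',1.5)
for P in [[.5415,.416,.008],[.5015,.376,.008],[.5815,.376,.008]]:print(proj(c,P)*1.5)
E
```

```text
pose [0.5407 0.3758 0.127 ] [-1.797e+02 -5.000e-01  1.000e-01] t 53.5 SHIFT cm [0.03 0.02 5.58] TURN [-0.3 -0.5  0.1]
[387.46799846 211.02722263]
[314.08440342 284.72827865]
[460.4536249  284.54798977]
```

View pics/w22.png

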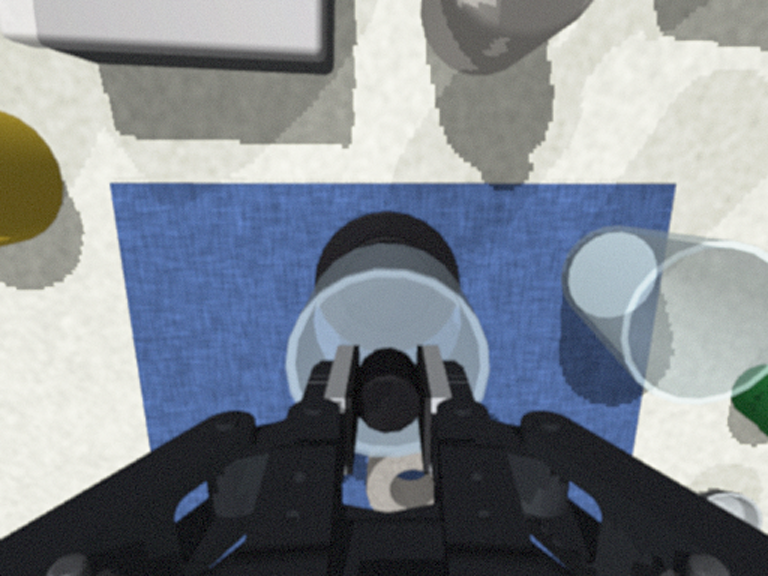

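>>> play_rows(
  rows=[
    [1,[0,0,1],[-0.3,-0.5,0.1]],
    [1,[0,0,1.5],[0,0,0]],
    [1,[0,0,1],[0,0,0]],
    [1,[0,0,0.2],[0,0,0]],
    [1,[0,0,0],[0,0,0]],
    [1,[0,0,0],[0,0,0]],
  ],
)

```text
time: 54.15
ee_pos: [0.5383, 0.3759, 0.0857]
tcp_rot: [179.9, 0.2, 0.1]
wrist_force: [-0.6, 0.2, -0.7]
opening: 0.0183
```

```bash
python3 - <<'E'
from h import *
shift([.5415,.376,.0712],0)
E
```

```text
pose [0.5383 0.3759 0.0857] [1.799e+02 2.000e-01 1.000e-01] t 54.15 SHIFT cm [ 0.32 -0.01  1.44] TURN [0.1 0.2 0.1]
```

>>> play_rows(
  rows=[
    [1,[0.3,0,0],[0.1,0.2,0.1]],
    [1,[0,0,0.3],[0,0,0]],
    [1,[0,0,0.5],[0,0,0]],
    [1,[0,0,0.4],[0,0,0]],
    [1,[0,0,0],[0,0,0]],
    [1,[0,0,0],[0,0,0]],
  ],
)

```text
time: 54.75
ee_pos: [0.5422, 0.3762, 0.0737]
tcp_rot: [-179.9, -0.1, -0.0]
wrist_force: [-0.2, 0.3, -1.1]
opening: 0.0185
```

```bash
python3 - <<'E'
from h import *
shift([.5415,.376,.0712],0);print(get_obs()['wrist_force'])
E
```

```text
pose [0.5422 0.3762 0.0737] [-1.799e+02 -1.000e-01 -0.000e+00] t 54.75 SHIFT cm [-0.07  0.02  0.25] TURN [-0.1 -0.1 -0. ]
[-0.22804158  0.29691629 -1.05917393]
```

>>> play_rows(
  rows=[
    [1,[-0.1,0,0.2],[0,0,0]],
    [1,[0,0,0.1],[0,0,0]],
    [1,[0,0,0],[0,0,0]],
    [0.45,[0,0,0],[0,0,0]],
    [0.45,[0,0,0],[0,0,0]],
    [0.45,[0,0,0],[0,0,0]],
    [0.45,[0,0,-1],[0,0,0]],
    [0.45,[0,0,-3],[0,0,0]],
    [0.45,[0,0,-4],[0,0,0]],
    [0.5,[0,3,-2],[0,0,0]],
    [0.5,[0,1,0],[0,0,0]],
    [0.5,[0,0,0],[0,0,0]],
  ],
)

```text
time: 55.95
ee_pos: [0.5407, 0.3354, 0.1774]
tcp_rot: [-179.8, -0.2, 0.0]
wrist_force: [-0.2, -0.8, -0.7]
opening: 0.0426
```

```bash
python3 - <<'E'
from h import *
c=camera('wrist');save(c,'w23',1.5)
print(proj(c,[.5415,.376,.079])*1.5)
d=camera('side');save(d,'s2',None,(120,90,380,290))
shift([.5765,-.1145,.2],0)
E
```

```text
[388.72237842 214.38068934]
pose [0.5404 0.3362 0.1765] [-1.799e+02 -2.000e-01  1.000e-01] t 56.05 SHIFT cm [ 3.56 45.07 -2.45] TURN [-0.1 -0.2  0.1]
```

View pics/w23.png

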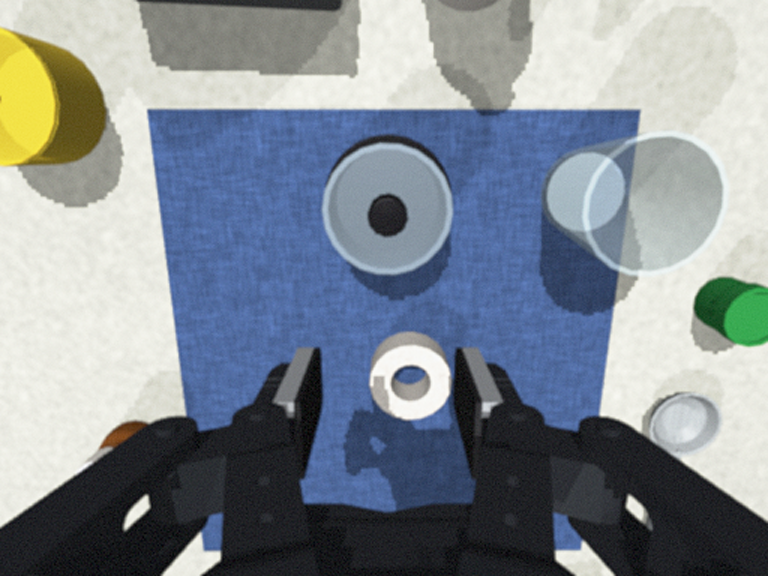

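View pics/s2.png

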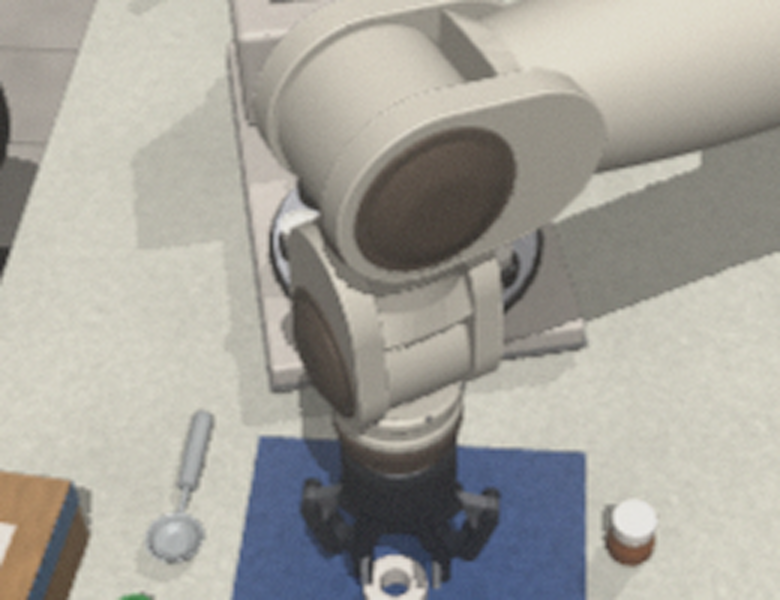

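```bash
python3 - <<'E'
from h import *
print(get_obs()['q'].round(1))
E
```

```text
[ 31.9  16.   15.4  89.2   0.  121.8]
```

>>> play_rows(
  rows=[
    [0.67,[0,3,-2],[0,0,0]],
    [0.67,[0.1,4.7,0],[0,0,0]],
    [0.67,[0.1,4.7,0],[0,0,0]],
    [0.67,[0.1,4.7,0],[0,0,0]],
    [0.67,[0.1,4.7,0],[0,0,0]],
    [0.67,[0.1,4.7,0],[0,0,0]],
    [0.67,[0.1,4.7,0],[0,0,0]],
    [0.67,[0.1,4.7,0],[0,0,0]],
    [0.67,[0.1,4,0],[0,0,0]],
    [0.67,[0,2,0],[0,0,-5]],
    [0.67,[0,0,0],[0,0,-8]],
    [0.67,[0,0,0],[0,0,-8]],
  ],
)

```text
time: 57.25
ee_pos: [0.5483, -0.0908, 0.1793]
tcp_rot: [-179.5, 0.9, 22.2]
wrist_force: [-0.3, 1.0, 0.4]
opening: 0.0283
```

>>> play_rows(
  rows=[
    [0.67,[0,0,0],[0,0,-8]],
    [0.67,[0,0,0],[0,0,-8]],
    [0.67,[0,0,0],[0,0,-8]],
    [0.67,[0,0,0],[0,0,-8]],
    [0.67,[0,0,0],[0,0,-8]],
    [0.67,[0,0,0],[0,0,-8]],
    [0.67,[0,0,0],[0,0,-8]],
    [0.67,[0,0,0],[0,0,-8]],
    [0.67,[0,0,0],[0,0,-8]],
    [0.67,[0,0,0],[0,0,-8]],
    [0.67,[0,0,0],[0,0,-8]],
    [0.67,[0,0,0],[0,0,-4]],
  ],
)

```text
time: 58.45
ee_pos: [0.5482, -0.0829, 0.1619]
tcp_rot: [-178.1, -1.5, 118.6]
wrist_force: [-0.2, 0.1, -0.4]
opening: 0.0286
```

```bash
python3 - <<'E'
from h import *
c=camera('wrist');save(c,'w24',1.5)
shift([.5533,-.0759,.116],121)
d=camera('top');save(d,'t4',None,(230,110,450,250))
E
```

```text
pose [ 0.5481 -0.0828  0.1616] [-178.1   -1.6  118.7] t 58.5 SHIFT cm [0.23 0.94 4.54] TURN [-1.9 -1.6 -2.2]
```

View pics/w24.png

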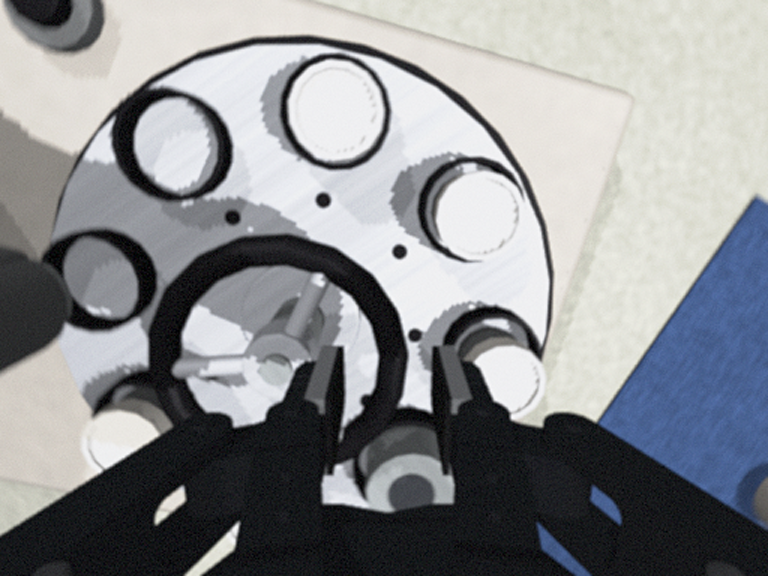

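View pics/t4.png

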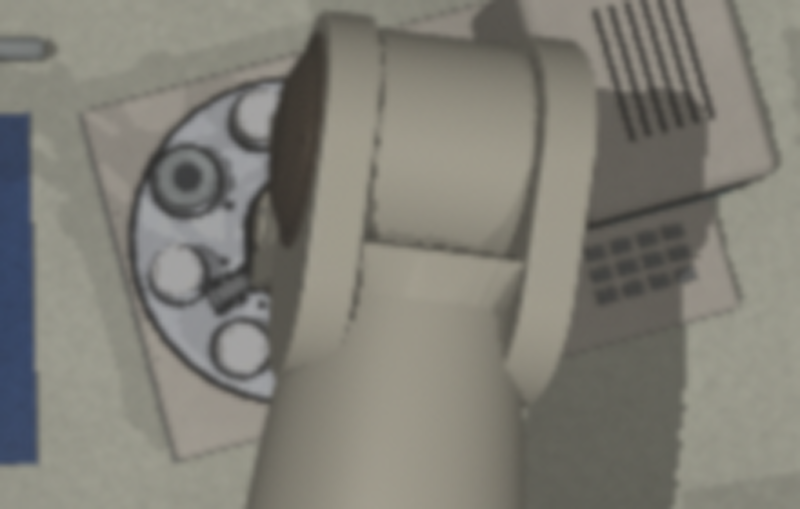

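>>> play_rows(
  rows=[
    [0.67,[0.2,0.8,0],[-1.9,-1.6,-2.2]],
    [0.67,[0,0.2,0.8],[0,0,0]],
    [0.67,[0,0,1],[0,0,0]],
    [0.67,[0,0,0.7],[0,0,0]],
    [0.67,[0,0,0],[0,0,0]],
    [0.67,[0,0,0],[0,0,0]],
  ],
)

```text
time: 59.15
ee_pos: [0.5552, -0.0751, 0.1306]
tcp_rot: [-179.7, -0.2, 120.0]
wrist_force: [0.3, 0.1, 0.1]
opening: 0.0282
```

```bash
python3 - <<'E'
from h import *
c=camera('wrist');save(c,'w25',1.5)
shift([.5533,-.0759,.116],121);print(get_obs()['wrist_force'])
E
```

```text
pose [ 0.5552 -0.0751  0.1306] [-179.7   -0.2  120. ] t 59.2 SHIFT cm [ 0.03 -0.2   1.46] TURN [-0.3 -0.2 -1. ]
[-0.66334695 -0.6118548   0.18075062]
```

View pics/w25.png

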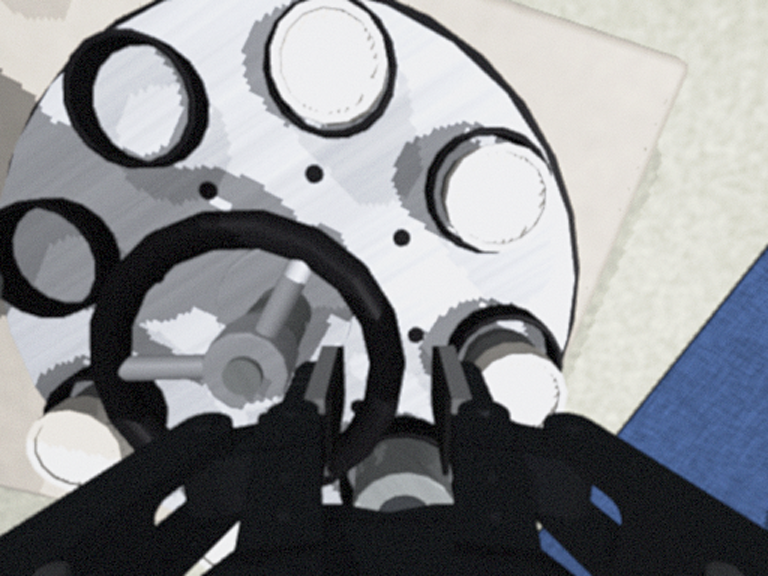

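>>> play_rows(
  rows=[
    [0.74,[0,-0.2,0.2],[-0.3,-0.2,-0.8]],
    [0.74,[0,0,0.5],[0,0,0]],
    [0.74,[0,0,0.5],[0,0,0]],
    [0.74,[0,0,0.2],[0,0,0]],
    [0.74,[0,0,0],[0,0,0]],
    [1,[0,0,0],[0,0,0]],
    [1,[0,0,0],[0,0,0]],
    [1,[0,0,0],[0,0,0]],
  ],
  newtons=30,
)

```text
time: 60.0
ee_pos: [0.5538, -0.0771, 0.1162]
tcp_rot: [180.0, 0.1, 120.8]
wrist_force: [0.3, -0.4, -0.8]
opening: 0.0118
```

```bash
python3 - <<'E'
from h import *
shift([.5533,-.0759,.116],121);o=get_obs();print(o['wrist_force'],o['opening']); d=o['ee_pos'][:2]-AX;print(np.hypot(*d),np.degrees(np.arctan2(d[1],d[0])),o['q'])
E
```

```text
pose [ 0.5538 -0.0771  0.1162] [1.800e+02 1.000e-01 1.208e+02] t 60.0 SHIFT cm [0.13 0.01 0.02] TURN [ 0.   0.1 -0.2]
[ 0.34347632 -0.37701954 -0.78910791] 0.011806452912234418
0.043784306861869016 121.20555827827542 [-7.90180857e+00  5.52451630e+00 -3.26540650e+00  8.11440512e+01
 -3.82518106e-02 -3.87136564e+01]
```

>>> play_rows(
  rows=[
    [1,[0,0.3,0],[0,0,4]],
    [1,[0,0.4,0],[0,0,5]],
    [1,[0,0.4,0],[0,0,5]],
    [1,[0,0.4,0],[0,0,5]],
    [1,[0,0.4,0],[0,0,5]],
    [1,[0,0.4,0],[0,0,5]],
  ],
)

```text
time: 60.6
ee_pos: [0.5741, -0.0713, 0.1162]
tcp_rot: [-179.8, 0.3, 90.8]
wrist_force: [-1.2, -2.1, -0.2]
opening: 0.0116
```

```bash
cat >> h.py <<'E'
def whl():
    o=get_obs();d=o['ee_pos'][:2]-AX;print('t',o['time'],'r',np.hypot(*d),'th',np.degrees(np.arctan2(d[1],d[0])),'yaw',o['tcp_rot'],'z',o['ee_pos'][2],o['wrist_force'].round(1),o['torque'].round(2),o['opening'])
E
python3 -c "
from h import *
whl()"
```

```text
t 60.6 r 0.04328732671581655 th 93.22671630778407 yaw [-179.81973649    0.25430265   90.80462419] z 0.11622526267451813 [-1.2 -2.1 -0.2] [-0.42  0.18  0.22] 0.011602327515097282
```

>>> play_rows(
  rows=[
    [1,[0,0.43,0],[0,0,5]],
    [1,[0,0.43,0],[0,0,5]],
    [1,[0,0.43,0],[0,0,5]],
    [1,[0,0.43,0],[0,0,5]],
    [1,[0,0.43,0],[0,0,5]],
    [1,[0,0.43,0],[0,0,5]],
    [1,[0,0.43,0],[0,0,5]],
    [1,[0,0.43,0],[0,0,5]],
  ],
)

```text
time: 61.4
ee_pos: [0.604, -0.0816, 0.1162]
tcp_rot: [-179.7, 0.6, 49.2]
wrist_force: [-4.1, -0.0, 1.5]
opening: 0.0116
```

```bash
python3 -c "
from h import *
whl()"
```

```text
t 61.4 r 0.042889819835758965 th 50.18701123791497 yaw [-179.71507153    0.64523144   49.23988653] z 0.11623888657980376 [-4.1 -0.   1.5] [-0.04  0.56  0.17] 0.011623140493931983
```

>>> play_rows(
  rows=[
    [1,[0,0.42,0],[0,0,5]],
    [1,[0,0.42,0],[0,0,5]],
    [1,[0,0.42,0],[0,0,5]],
    [1,[0,0.42,0],[0,0,5]],
    [1,[0,0.42,0],[0,0,5]],
    [1,[0,0.42,0],[0,0,5]],
    [1,[0,0.42,0],[0,0,5]],
    [1,[0,0.42,0],[0,0,5]],
  ],
)

```text
time: 62.2
ee_pos: [0.6192, -0.1085, 0.1163]
tcp_rot: [-180.0, 1.0, 7.8]
wrist_force: [-2.3, 0.6, 0.6]
opening: 0.0117
```

```bash
python3 -c "
from h import *
whl()"
```

```text
t 62.2 r 0.04313863405596674 th 7.938012179626371 yaw [-179.97090747    1.00596193    7.79174371] z 0.11626643590576397 [-2.3  0.6  0.6] [0.15 0.33 0.19] 0.011656865603289011
```

>>> play_rows(
  rows=[
    [1,[0,0.4,0],[0,0,5]],
    [1,[0,0.4,0],[0,0,5]],
    [1,[0,0.4,0],[0,0,5]],
    [1,[0,0.35,0],[0,0,4]],
    [1,[0,0,0],[0,0,0]],
    [1,[0,0,0],[0,0,0]],
    [1,[0,0,0],[0,0,0]],
  ],
)

```text
time: 62.9
ee_pos: [0.6189, -0.1244, 0.1163]
tcp_rot: [179.7, 1.1, -11.8]
wrist_force: [-1.0, -2.5, -0.0]
opening: 0.0117
```

```bash
python3 -c "
from h import *
whl()
for n in ['wrist','top','side']:
    c=camera(n);save(c,'x_'+n,1.5)
"
```

```text
t 62.9 r 0.043498433798529405 th -13.106981727330753 yaw [179.69431113   1.06961737 -11.81632033] z 0.11629037509848705 [-1.  -2.5 -0. ] [-0.34 -0.04  0.09] 0.011654575147866511
```

View pics/x_wrist.png

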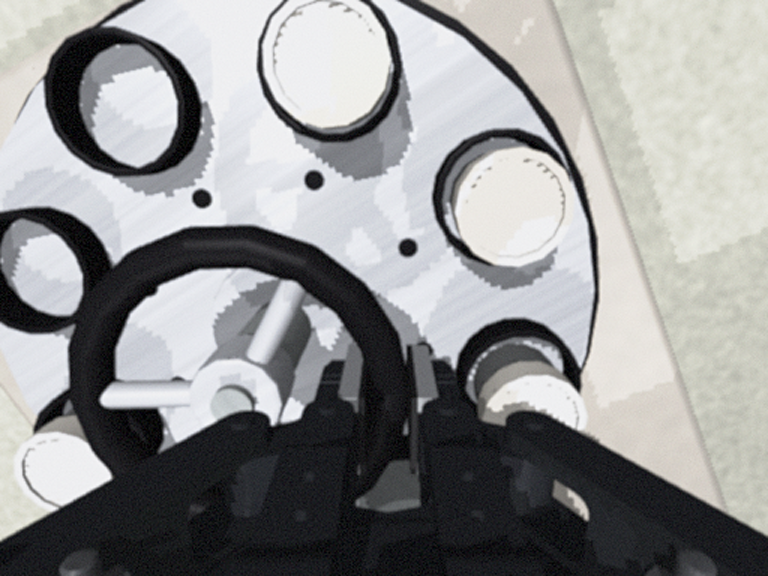

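View pics/x_side.png

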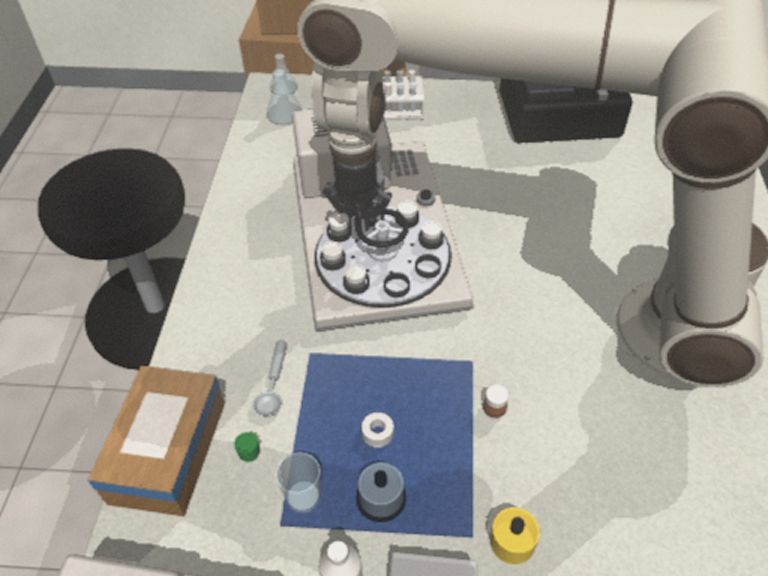

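View pics/x_top.png

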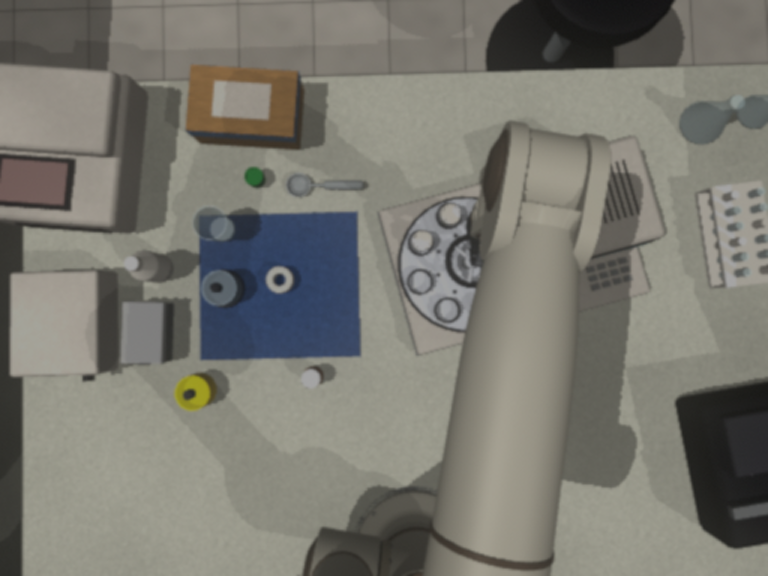

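```bash
cat > ringfit.py <<'E'
from h import *
from scipy.ndimage import map_coordinates
from scipy.optimize import minimize
def score(c,im,p,ids,z=.072):
    ax,ay,A=p;s=0;n=0
    cam=np.array(c['xyz'])[:2]
    for k in ids:
        a=A+k*np.pi/4;x,y=ax+.1*np.cos(a),ay+.1*np.sin(a)
        ro,ri=(.03,.027) if k==0 else (.025,.022)
        f=np.arctan2(y-cam[1],x-cam[0])
        for rad,off,sg in ((ro,0,1),(ri,np.pi,-1)):
            t=f+off+np.linspace(-1.3,1.3,41)
            for e,w in ((sg*.0015,1),(-sg*.0015,-1)):
                P=np.array([proj(c,[x+(rad+e)*np.cos(b),y+(rad+e)*np.sin(b),z]) for b in t])
                ok=(P[:,0]>2)&(P[:,0]<509)&(P[:,1]>2)&(P[:,1]<381)
                if ok.sum()<10: continue
                v=map_coordinates(im,[P[ok,1],P[ok,0]],order=1)
                s+=w*v.mean();n+=.5
    return -s/max(n,1)
def fit(c,p0,ids):
    im=cv2.cvtColor(c['img'],cv2.COLOR_RGB2GRAY).astype(float)
    best=None
    for dA in np.radians([-3,-1.5,0,1.5,3]):
        r=minimize(lambda q:score(c,im,q*[.001,.001,.01],ids),np.array([p0[0]/.001,p0[1]/.001,(p0[2]+dA)/.01]),method='Nelder-Mead',options=dict(initial_simplex=np.array([p0[0]/.001,p0[1]/.001,(p0[2]+dA)/.01])+np.array([[0,0,0],[2,0,0],[0,2,0],[0,0,3]])))
        if best is None or r.fun<best.fun:best=r
    x=best.x*[.001,.001,.01];return x,best.fun
E
python3 - <<'E'
from ringfit import *
c=camera('wrist')
p0=[*AX,np.radians(-73)]
for ids in ([2,3,4,5],[3,4],[2,3,4]):
    x,f=fit(c,p0,ids);print(ids,x[:2].round(4),np.degrees(x[2]).round(2),f)
a=ray(c,555/1.5,0,.045);b=ray(c,720/1.5,500/1.5,.045);print('edge',np.degrees(np.arctan2(*(b-a)[[1,0]])),a,b)
whl()
E
```

```text
[2, 3, 4, 5] [ 0.5759 -0.1145] -70.07 -132.10449893748327
[3, 4] [ 0.5769 -0.1148] -69.41 -170.44873043151688
[2, 3, 4] [ 0.5759 -0.1147] -69.99 -119.11869110581405
edge -76.84484495685557 [ 0.70416742 -0.01585388  0.045     ] [ 0.76014992 -0.2553796   0.045     ]
t 63.1 r 0.04346327020721348 th -13.110900293677732 yaw [179.68878818   1.07123792 -11.8697064 ] z 0.11629588033346874 [-1.2 -1.3 -0. ] [-0.41 -0.02  0.07] 0.01170746484735106
```

```bash
python3 - <<'E'
from ringfit import *
from scipy.ndimage import gaussian_filter
c=camera('wrist')
im=gaussian_filter(cv2.cvtColor(c['img'],cv2.COLOR_RGB2GRAY).astype(float),1)
pts=[]
for v in range(5,300,3):
    x0=(555+(720-555)*v*1.5/500)/1.5
    xs=np.arange(int(x0)-9,int(x0)+10); xs=xs[xs<508]
    g=np.abs(im[v,xs+1]-im[v,xs-1]); 
    if len(g)<10: continue
    i=g.argmax(); pts.append((xs[i],v,g[i]))
pts=np.array(pts,float)
W=np.array([ray(c,p[0],p[1],.045)[:2] for p in pts])
# robust
l=cv2.fitLine(W.astype(np.float32)*1000,cv2.DIST_HUBER,0,.5,.5).ravel();print(l[:2],np.degrees(np.arctan2(l[1],l[0])))
n=np.array([-l[1],l[0]]);print(np.round((W*1000-l[2:])@n,1))
# distance axis to line
print((AX*1000-l[2:])@n)
E
```

```text
[ 0.22894761 -0.97343874] -76.76488
[ 1.2  1.2  1.2  1.7  1.7  1.7  1.7  1.7  1.7  1.7  1.7  1.7  1.7  1.2
  1.2  1.2  1.7  1.7  1.7  1.7  1.7  1.7  1.7 -0.4 -0.4 -1.  -1.  -0.4
 -0.4 -0.4 -0.4 -0.4 -0.4 -0.5 -0.5 -0.5 -0.5 -0.5 -0.5 -0.5 -0.5 -0.5
 -0.5 -0.5 -0.5  0.1 -0.5  2.3 -0.5 -0.5 -0.5  0.1  0.1  0.1  0.   0.
  0.   0.   0.   0.   0.   0.   0.   0.   0.   0.   0.   0.   0.   0.
  0.   0.   0.   0.  -0.   0.6  0.6  0.6  0.6  0.6  0.6 -0.  -0.  -0.7
 -0.  -0.   3.1  3.1  3.1  3.1  3.1 -0.   0.6  0.6 -0.1  0.6 -0.1 -0.1
  0.6]
-144.8632912138221
```

>>> play_rows(
  rows=[
    [1,[0,0.28,0],[0,0,3.5]],
    [1,[0,0.28,0],[0,0,3.5]],
    [1,[0,0,0],[0,0,0]],
    [1,[0,0,0],[0,0,0]],
    [1,[0,0,0],[0,0,0]],
  ],
)

```text
time: 63.65
ee_pos: [0.6176, -0.1289, 0.1163]
tcp_rot: [179.6, 1.0, -18.8]
wrist_force: [-1.6, -3.0, -0.6]
opening: 0.0114
```

```bash
python3 - <<'E'
from ringfit import *
c=camera('wrist')
whl()
for ids in ([2,3,4,5],[3,4],[2,3,4]):
    x,f=fit(c,[*AX,np.radians(-77)],ids);print(ids,x[:2].round(4),np.degrees(x[2]).round(2),f)
E
```

```text
t 63.7 r 0.043565895837338005 th -19.320132139772074 yaw [179.61682355   1.03906409 -18.77434203] z 0.1163107135422655 [-0.9 -2.7 -0.1] [-0.58  0.11  0.19] 0.011643851332601297
[2, 3, 4, 5] [ 0.5756 -0.1145] -76.43 -131.5207030181015
[3, 4] [ 0.5774 -0.1148] -75.4 -168.4904768368065
[2, 3, 4] [ 0.5759 -0.1148] -76.19 -117.30224403802731
```

>>> play_rows(
  rows=[
    [0.7,[0,0,0],[0,0,0]],
    [0.7,[0,0,0],[0,0,0]],
    [0.7,[0,0,0],[0,0,0]],
    [0.7,[0,0,-1],[0,0,0]],
    [0.7,[0,0,-3],[0,0,0]],
    [0.7,[0,0,-4],[0,0,0]],
    [1,[-1.5,3,-1],[0,0,0]],
    [1,[-2.2,4.2,0],[0,0,0]],
    [1,[-2.2,4.2,0],[0,0,0]],
    [1,[-2,4,0],[0,0,0]],
    [1,[-0.5,1,0],[0,0,0]],
    [1,[0,0,0],[0,0,0]],
  ],
)

```text
time: 64.9
ee_pos: [0.4849, -0.2589, 0.2188]
tcp_rot: [179.8, 0.7, -18.4]
wrist_force: [0.3, 0.0, -0.2]
opening: 0.0001
```

>>> play_rows(
  rows=[
    [1,[0,0,0],[0,0,0]],
    [1,[0,0,0],[0,0,0]],
  ],
)

```text
time: 65.1
ee_pos: [0.4861, -0.2581, 0.2196]
tcp_rot: [179.8, 0.6, -18.4]
wrist_force: [0.9, 0.5, 0.5]
opening: -0.0
```

```bash
python3 - <<'E'
from ringfit import *
for n in ['wrist','top','side']:
    c=camera(n);save(c,'y_'+n,1.5 if n=='wrist' else None,None if n=='wrist' else ((250,110,450,250) if n=='top' else (190,50,330,220)))
shift([.4977,-.2766,.1],-19)
E
```

```text
pose [ 0.486  -0.2579  0.2192] [179.8   0.6 -18.3] t 65.25 SHIFT cm [ 1.83  1.36 11.91] TURN [0.2 0.6 0.7]
```

View pics/y_wrist.png

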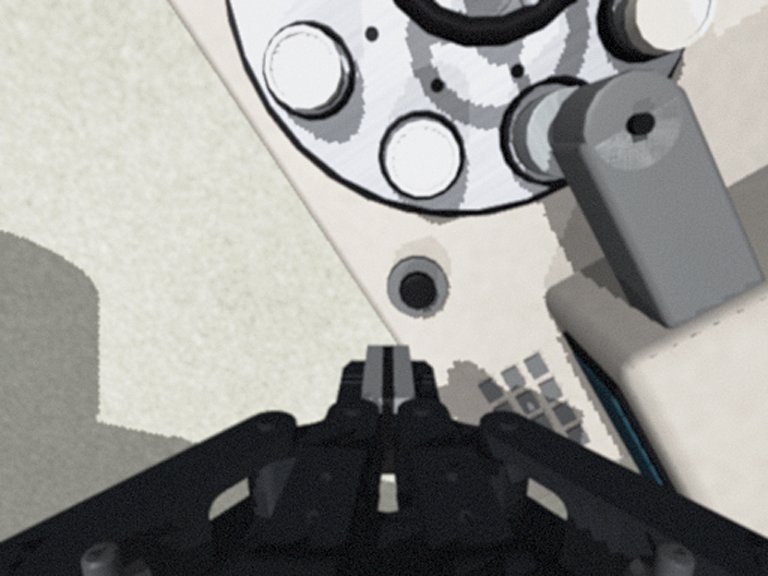

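View pics/y_top.png

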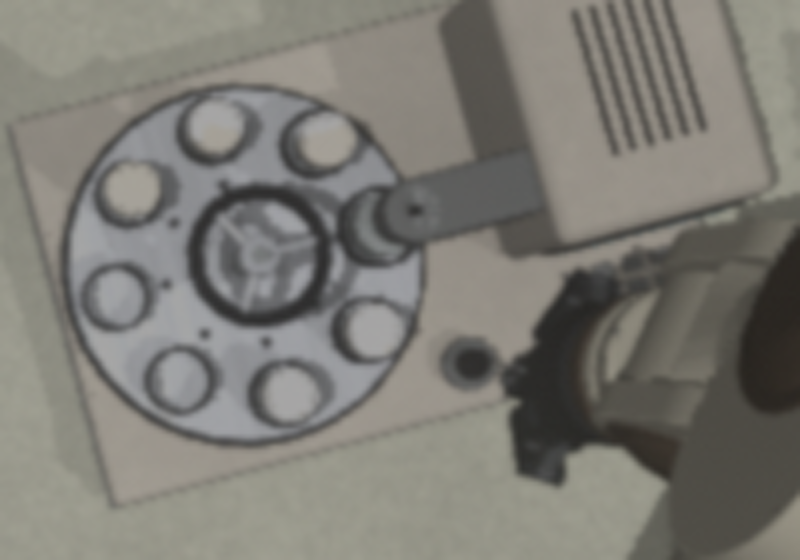

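View pics/y_side.png

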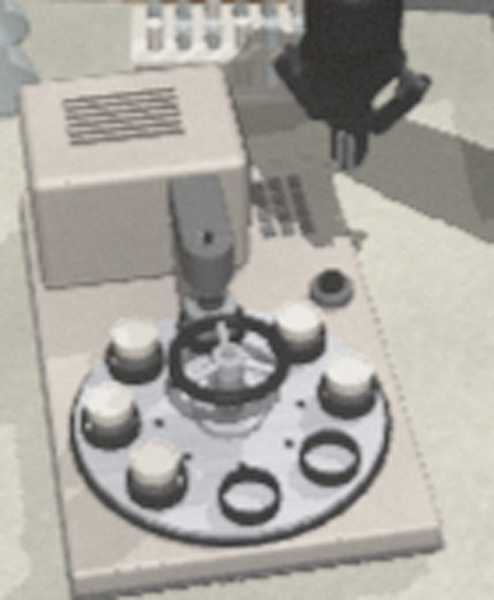

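```bash
python3 - <<'E'
from ringfit import *
c=camera('wrist')
ang=lambda w,a=AX:np.degrees(np.arctan2(w[1]-a[1],w[0]-a[0])).round(2)
for ids in ([0,1,2],[1,2],[0,1]):
    x,f=fit(c,[*AX,np.radians(-77)],ids);print(ids,x[:2].round(4),np.degrees(x[2]).round(2),round(f,1))
w=ray(c,640/1.5-.17,123/1.5-.17,.16);print('spot',w,ang(w),np.hypot(*(w[:2]-AX)))
for a,b in [((690,97),(763,278)),((603,197),(668,325))]:
    A=ray(c,a[0]/1.5,a[1]/1.5,.16);B=ray(c,b[0]/1.5,b[1]/1.5,.16);print('edge',ang(B,A),A,B)
d=camera('top')
x,f=fit(d,[AX[0]+.002,AX[1]+.001,np.radians(-77)],[1,2,3,4,5,6,7]);print('top',x[:2],np.degrees(x[2]),f)
x,f=fit(d,[AX[0]+.002,AX[1]+.001,np.radians(-77)],[4,5]);print('top',x[:2],np.degrees(x[2]),f)
w=ray(d,415/4+250-.4,210/4+110-.4,.16);print(w,ang(w,x))
print('key',ray(c,417/1.5-.17,290/1.5-.17,.063))
print('key top',ray(d,471/4+250-.4,362/4+110-.4,.063)-[.002,.001,0])
E
```

```text
[0, 1, 2] [ 0.5843 -0.1215] -74.03 -43.0
[1, 2] [ 0.5784 -0.1179] -71.68 -184.2
[0, 1] [ 0.5843 -0.1215] -74.03 -43.0
spot [ 0.60037273 -0.21196753  0.16      ] -76.24 0.10034852454626461
edge -77.21 [ 0.61956936 -0.2088193   0.16      ] [ 0.63753446 -0.28795993  0.16      ]
edge -75.84 [ 0.58187366 -0.23493968  0.16      ] [ 0.59739211 -0.29646388  0.16      ]
top [ 0.57966053 -0.12110942] -76.78410727368134 -16.89815192309593
top [ 0.57776669 -0.11974357] -77.64770606914767 -23.44356136339015
[ 0.60166142 -0.2119728   0.16      ] -75.48
key [ 0.49689487 -0.27736215  0.063     ]
key top [ 0.49848985 -0.27657707  0.063     ]
```

```bash
python3 - <<'E'
from ringfit import *
c=camera('wrist');im=cv2.cvtColor(c['img'],cv2.COLOR_RGB2GRAY).astype(float)
from scipy.optimize import minimize_scalar
for ax in ([.5765,-.1145],[.5759,-.1147]):
  for ids in ([1],[2],[1,2],[0]):
    A=np.radians(np.arange(-84,-66,.1));s=[score(c,im,(*ax,a),ids) for a in A];print(ax,ids,np.degrees(A[np.argmin(s)]).round(1),round(min(s),1))
big=cv2.resize(c['img'][:,:,::-1],None,fx=2.5,fy=2.5)
def ring(cx,cy,rad,z,col):
    t=np.linspace(0,2*np.pi,60);P=np.array([proj(c,[cx+rad*np.cos(a),cy+rad*np.sin(a),z]) for a in t])
    cv2.polylines(big,[((P+.5)*2.5-.5).astype(int)],True,col,1)
for k in (0,1,2):
    a=np.radians(-76.5+45*k);x,y=AX+.1*np.array([np.cos(a),np.sin(a)])
    ring(x,y,.03 if k==0 else .025,.072,(0,0,255));ring(x,y,.027 if k==0 else .022,.072,(0,255,0))
ring(*AX,.13,.056,(255,0,0));ring(*AX,.045,.126,(255,0,0))
h=np.radians(-76.5);ring(AX[0]+.1*np.cos(h),AX[1]+.1*np.sin(h),.022,.16,(0,255,255))
cv2.imwrite('pics/y2.png',big[0:600,350:1150])
E
```

```text
[0.5765, -0.1145] [1] -73.3 -168.1
[0.5765, -0.1145] [2] -84.0 0.0
[0.5765, -0.1145] [1, 2] -73.3 -168.1
[0.5765, -0.1145] [0] -77.5 -66.0
[0.5759, -0.1147] [1] -73.3 -167.8
[0.5759, -0.1147] [2] -84.0 0.0
[0.5759, -0.1147] [1, 2] -73.3 -167.8
[0.5759, -0.1147] [0] -77.2 -66.5
```

View pics/y2.png

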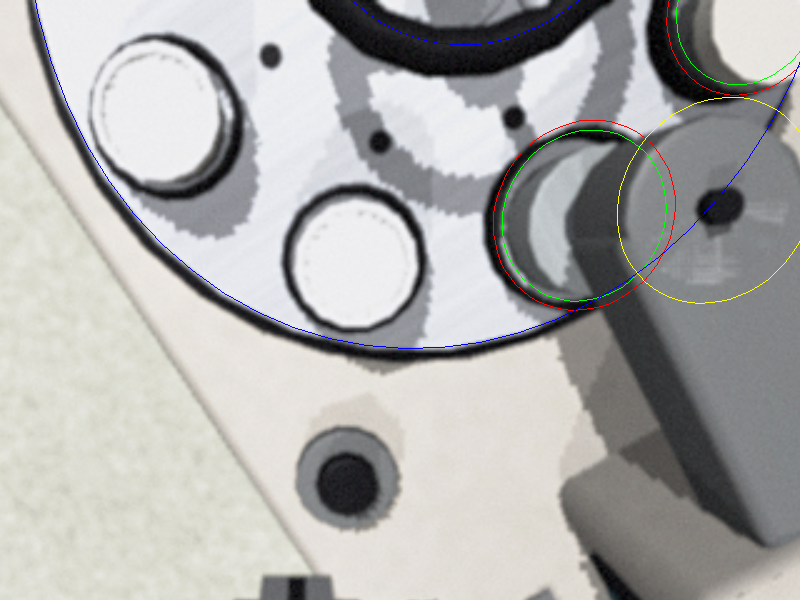

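```bash
python3 - <<'E'
from ringfit import *
c=camera('wrist')
w=ray(c,640/1.5-.17,123/1.5-.17,.16)
for ids in ([0,7,6],[7,6],[0,7]):
    x,f=fit(c,[*AX,np.radians(-77)],ids);print(ids,x[:2].round(4),np.degrees(x[2]).round(2),round(f,1), 'spot bearing',np.degrees(np.arctan2(*(w[:2]-x[:2])[::-1])).round(2),np.hypot(*(w[:2]-x[:2])))
E
```

```text
[0, 7, 6] [ 0.5756 -0.1156] -76.54 -92.2 spot bearing -75.87 0.09975414532451095
[7, 6] [ 0.5757 -0.1155] -76.44 -110.7 spot bearing -75.9 0.0998084620434072
[0, 7] [ 0.5755 -0.1156] -76.41 -91.0 spot bearing -75.79 0.09976057632246156
```

>>> play_rows(
  rows=[
    [1,[1.2,1,2],[0.2,0.6,0.3]],
    [1,[0.4,0.4,3],[0,0,0]],
    [1,[0,0,3.5],[0,0,0]],
    [1,[0,0,2],[0,0,0]],
    [1,[0,0,0.8],[0,0,0]],
    [1,[0,0,0],[0,0,0]],
    [1,[0,0,0],[0,0,0]],
  ],
)

```text
time: 66.15
ee_pos: [0.4979, -0.2769, 0.1038]
tcp_rot: [180.0, -0.1, -18.6]
wrist_force: [0.2, -0.4, 0.8]
opening: -0.0
```

```bash
python3 - <<'E'
from h import *
shift([.4972,-.277,.076],-19)
c=camera('wrist');save(c,'k1',1.5)
E
```

```text
pose [ 0.4979 -0.2769  0.1038] [ 1.80e+02 -1.00e-01 -1.86e+01] t 66.15 SHIFT cm [-0.07  0.03  2.78] TURN [ 0.  -0.1  0.4]
```

View pics/k1.png

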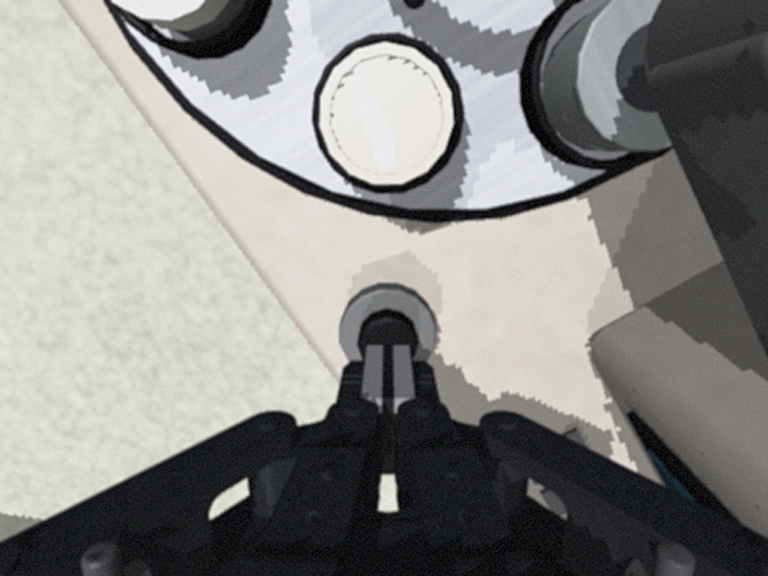

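>>> play_rows(
  rows=[
    [1,[0,0,1],[0,0,0]],
    [1,[0,0,1],[0,0,0]],
    [1,[0,0,0.5],[0,0,0]],
    [1,[0,0,0],[0,0,0]],
    [1,[0,0,0],[0,0,0]],
  ],
)

```text
time: 66.7
ee_pos: [0.4993, -0.2775, 0.0796]
tcp_rot: [179.9, -0.4, -18.6]
wrist_force: [-0.5, -0.5, -0.3]
opening: 0.0002
```

>>> play_rows(
  rows=[
    [1,[0,0,0.3],[0,0,0]],
    [1,[0,0,0.3],[0,0,0]],
    [1,[0,0,0],[0,0,0]],
  ],
)

```text
time: 67.0
ee_pos: [0.4996, -0.2777, 0.0742]
tcp_rot: [179.9, -0.4, -18.6]
wrist_force: [-1.9, 1.8, 3.5]
opening: 0.0001
```

>>> play_rows(
  rows=[
    [1,[-0.1,0,0.3],[0,0,0]],
    [1,[0,0,0.3],[0,0,0]],
    [1,[0,0,0],[0,0,0]],
  ],
)

```text
time: 67.3
ee_pos: [0.4997, -0.2778, 0.0728]
tcp_rot: [179.9, -0.7, -18.6]
wrist_force: [-3.5, 1.9, 3.3]
opening: 0.0002
```

>>> play_rows(
  rows=[
    [1,[0,0,0.2],[0,0,0]],
    [1,[0,0,0],[0,0,0]],
    [1,[0,0,0],[0,0,0]],
  ],
)

```text
time: 67.6
ee_pos: [0.4997, -0.2778, 0.0729]
tcp_rot: [179.8, -0.9, -18.6]
wrist_force: [-1.5, 0.6, 4.8]
opening: -0.0003
```

>>> play_rows(
  rows=[
    [1,[0,0,0.5],[0,0,0]],
    [1,[0,0,0.5],[0,0,0]],
    [1,[0,0,0.5],[0,0,0]],
  ],
)

```text
time: 67.9
ee_pos: [0.5002, -0.278, 0.0714]
tcp_rot: [179.8, -1.4, -18.6]
wrist_force: [-18.4, 10.5, 44.2]
opening: -0.0005
```

>>> play_rows(
  rows=[
    [1,[0,0,-0.5],[0,0.5,0]],
    [1,[0,0,-0.7],[0,0.9,0]],
    [1,[-0.3,0,-0.3],[0,0,0]],
    [1,[0,0,0],[0,0,0]],
    [1,[0,0,0],[0,0,0]],
  ],
)

```text
time: 68.4
ee_pos: [0.4967, -0.2769, 0.088]
tcp_rot: [179.7, -2.9, -18.6]
wrist_force: [0.5, 0.2, 0.4]
opening: -0.0001
```

```bash
python3 - <<'E'
from h import *
shift([.4972,-.277,.080],-19);print(get_obs()['wrist_force'])
c=camera('wrist');save(c,'k2',1.5)
E
```

```text
pose [ 0.4967 -0.2769  0.088 ] [179.7  -2.9 -18.6] t 68.4 SHIFT cm [ 0.01 -0.01  0.8 ] TURN [ 0.3 -2.9  0.4]
[0.50913286 0.21537434 0.43227573]
```

View pics/k2.png

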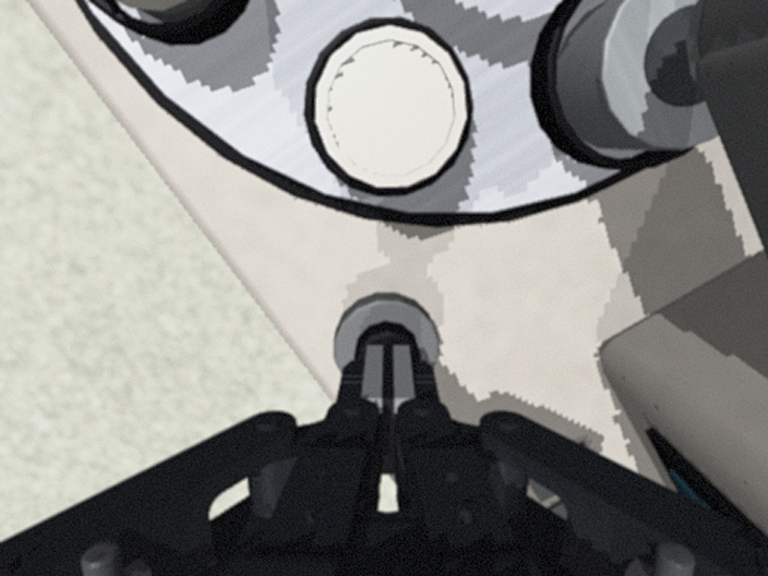

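>>> play_rows(
  rows=[
    [1,[0,0,0.3],[0.3,-2.9,0]],
    [1,[0,0,0.4],[0,0,0]],
    [1,[0,0,0.2],[0,0,0]],
    [1,[0,0,0],[0,0,0]],
  ],
)

```text
time: 68.85
ee_pos: [0.4965, -0.2768, 0.0764]
tcp_rot: [-179.9, 0.1, -18.6]
wrist_force: [0.2, -0.3, 2.4]
opening: -0.0004
```

>>> play_rows(
  rows=[
    [1,[0,0,0.3],[0,0,0]],
    [1,[0,0,0.3],[0,0,0]],
  ],
)

```text
time: 69.05
ee_pos: [0.4967, -0.2769, 0.0716]
tcp_rot: [-180.0, -0.1, -18.6]
wrist_force: [-7.8, 5.1, 30.2]
opening: 0.0003
```

>>> play_rows(
  rows=[
    [1,[0,0,0.3],[0,0,0]],
    [1,[0,0,0.3],[0,0,0]],
  ],
)

```text
time: 69.25
ee_pos: [0.4967, -0.2768, 0.0717]
tcp_rot: [180.0, -0.3, -18.6]
wrist_force: [-11.4, 6.0, 26.2]
opening: 0.0001
```

>>> play_rows(
  rows=[
    [1,[0,0,-0.5],[0,0,0]],
    [1,[0,0,-1.5],[0,0,0]],
    [1,[0,0,-3],[0,0,0]],
    [1,[0,0,-4],[0,0,0]],
    [1,[0,1,-4],[0,0,0]],
    [1,[-2,4,0],[0,0,0]],
    [1,[-2,4,0],[0,0,0]],
    [1,[-2,4,0],[0,0,0]],
    [1,[-1,2,0],[0,0,0]],
    [1,[0,0,0],[0,0,0]],
    [1,[0,0,0],[0,0,0]],
  ],
)

```text
time: 70.35
ee_pos: [0.3776, -0.3997, 0.2128]
tcp_rot: [179.8, -0.7, -18.4]
wrist_force: [-0.3, 0.2, -0.1]
opening: -0.0001
```

```bash
python3 - <<'E'
from ringfit import *
c=camera('top');save(c,'f_top',None,(110,90,450,260))
d=camera('side');save(d,'f_side',None,(150,60,380,370))
save(d,'f_side2',None,(190,90,320,210))
x,f=fit(c,[AX[0]+.002,AX[1]+.001,np.radians(-77)],[1,2,3,4,5,6,7]);print('top',x[:2],np.degrees(x[2]),f)
print(get_obs()['time'],get_obs()['ee_pos'])
E
```

```text
top [ 0.5797642  -0.12123864] -76.71966590893773 -16.261547400719824
70.45 [ 0.3782063  -0.39910012  0.21258283]
```

View pics/f_top.png

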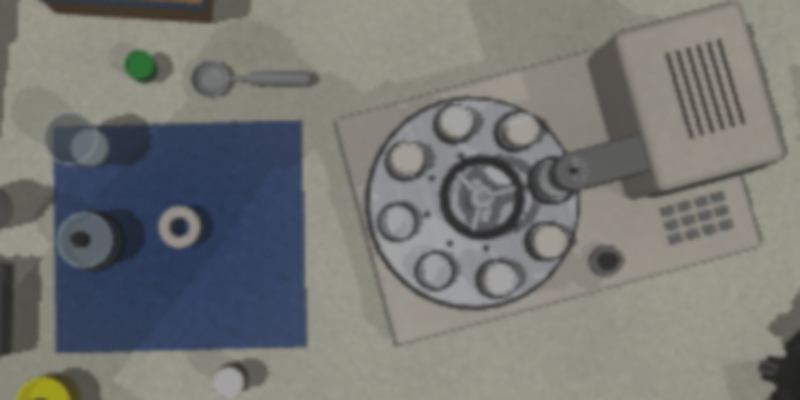

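View pics/f_side.png

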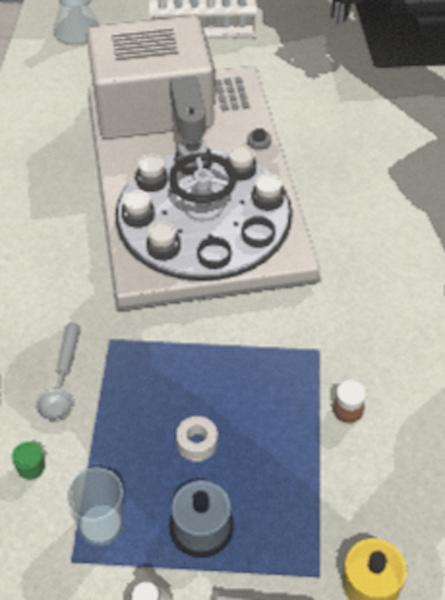

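View pics/f_side2.png

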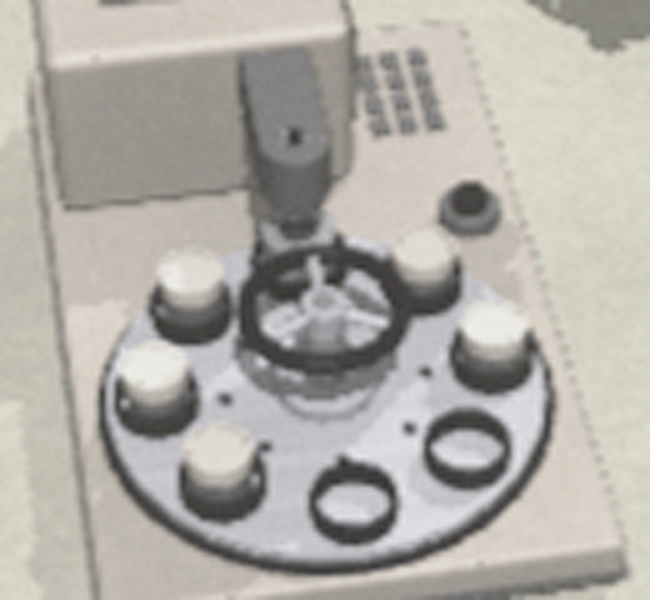

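The final pictures show five cups upright in pockets 1, 2, 3, 6 and 7, pocket 0 with the standard under the nose, the cover on its stand, and the other things in place. Handing in.

```bash
python3 -c "
from h import *
print(job_done())"
```

```text
the job is handed in; nothing more can be done
None
```

The analyser is loaded as asked and the job is handed in, about 70 s into the 210 s allowed.

**What I did**
- **Standard and cover:** I lifted the grey cover off and parked it on the mat. The standard went into the wide pocket, and the cover went back on its empty stand once the cups were loaded.
- **Cups:** All five cups on the mat went into sample pockets 1, 2, 3, 6 and 7. None of them was seen knocked aside.
- **Turntable:** I turned it by the handwheel rim, clockwise by about 138°.
- **Start key:** I pressed it to its stop twice, the second time better centred.

**Last checks**
- **Placement:** The top and side pictures show five upright cups in their pockets, the cover on the stand, and the yellow, green and other things unmoved.
- **Standard under the head:** The wide pocket measured about -76.5°. The head direction came out between -75.8° and -76.8° depending on how I measured it, so the standard should be within about 1° (1–2 mm) of centre.
- **Disagreement:** The ring fit in the top camera put the turntable axis 4–7 mm from the wrist-camera value, but gave nearly the same angle (-76.7°).
- **Key force:** Force rose to about 5 N over roughly 6 mm and then climbed hard against the stop, which fits full travel. The first press peaked at 44 N at the closed fingertips, over the 40 N set for the arm and gripper body. I don't know whether fingertip force counts towards that limit. The second press peaked at about 30 N.

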